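# Open the counterweighted cutlery box and put the spoon away

## Task

Lift the blue counterweighted lid of the white cutlery box by its black grip, past its balance point, and ease it back until you feel it rest lightly on its rubber buffer, so that it stays open by itself when you let go: never let it fall, not even the last few millimetres, and do not press it hard onto the buffer. Then lay the blue ceramic spoon gently and flat, right way up, inside the box. Leave the lid open and everything else where it stands.

Things in the scene. Friction and masses are not known exactly. Their poses are not given: they have to be found in the camera images.
- box: White enamelled open-topped cutlery box, fixed to the block: 220 mm along its x, 160 mm along its y, 70 mm high, walls and floor 5 mm thick. Origin: centre of its underside; z up. The lid's hinge runs along its +y edge, and the lid opens towards +y.
- lid: Blue metal lid, 220 x 166 x 6 mm, 1.1 kg with its steel counterweight bar behind the hinge. Origin on the hinge axis, x along it. Its z axis is vertical when shut; its angle from vertical is the opening angle (negative turn about the box's x). It falls shut below about 0.8 rad and falls open beyond, with up to 0.5 N m. It comes to rest on the buffer between 1.68 and 2.05 rad.
- hinge (a point): Point on the hinge axis at the middle of its length, 78 mm above the block; the axis is the box's x. Past upright the lid must turn slower than 1 rad/s (a released lid falls faster after a few millimetres).
- grip (a point): Centre of the lid's grip: a black tube, 14 mm diameter, 112 mm long between two stalks, parallel to the hinge, 204 mm from it and free to turn about itself, so it can be pinched from above throughout. Shut, it stands 30 mm outside the lid's free edge (-y side), 106 mm above the block. Its axes are the lid's.
- rest: Steel post, 22 x 14 mm, 196 mm high, fixed behind the hinge at the box's +x end. Its rubber-tipped screw buffer, 168 mm up, stops the open lid; how far it is screwed out (36 mm of adjustment) differs each time and is not measured: feel for it. It must carry no more than 25 N; the lid alone gives 4 N, a push on the grip arrives about 2.3 times as large. Origin: foot of the post.
- spoon: Blue ceramic spoon, 147 mm long, 80 g, lying flat along its x, z up. Origin: on the handle near the balance point, half-way up, 9 mm above what it lies on; grasp it here, across its y. Handle 14 mm wide, 4 to 14 mm above the support, from x -88 to +20 mm; bowl 42 mm in diameter, 18 mm high, centred at x +38 mm.
- bowl: Steel bowl, 170 mm diameter, 65 mm high, with a red plastic clip on its rim; leave it. Origin: centre of its underside.
- plate_low: Yellow melamine plate, 170 mm diameter, under the green one; leave it. Origin: centre of its underside.
- plate_top: Green melamine plate, 170 mm diameter, stacked on the yellow one; leave it. Origin: centre of its underside.
- jar: Glass jar with clamp lid, 90 mm diameter, 117 mm high; leave it. Origin: centre of its underside.
- rolling_pin: Thin birch rolling pin, 26 mm diameter, 320 mm long, along its y; leave it. Origin: on its underside at mid length.
- soy: Amber sauce bottle, 60 mm diameter, 160 mm high; leave it. Origin: centre of its underside.
Things that resemble listed ones, but are neither listed nor needed, are in the scene too. Several things have the shape of the spoon; the one meant has the colours described above.

How it is judged:
By the outcome, as a careful person would: the job done as asked, in the order asked, and still so for the second after the job is handed in, with the robot touching nothing.
It also fails if it takes over 72 s, if anything falls off the work surface, if the arm or the gripper's body presses on something with over 40 N, if the wrist force passes 120 N, or if a joint passes its speed limit or range.

## Robot

A 7-joint arm with a two-finger parallel gripper is mounted at the origin on the work surface. World frame = base frame: x ahead of the robot, y to its left, z up, the work surface at z = 0. Lengths are in m, angles in rad, forces in N, time in s.
With the tool pointing down it reaches from about 0.4 to 0.925 m from the base axis. Payload 4.1 kg.
Tool frame: the origin (TCP) lies on the centre line of the jaws, within the pads' length; the fingertips stand 19 mm ahead of it and the grasp point (between the pads) is the TCP; y points along the fingers, z is the direction in which the jaws open and shut, and the axes are right-handed (so a half turn about y gives the same grasp; the last joint's range is limited). The gripper opens to 85 mm and grips with 20 to 120 N. Pads are 22 mm wide; open, the fingers measure 114 mm over their backs; the gripper's body (76 mm by 85 mm) begins 54 mm behind the grasp point. The pads swing forward as they close: fully open they stand 13 mm farther back than shut.
Start: joints at [1.214, 0.398, 0.045, 1.537, -0.019, 1.207, -0.051], TCP at [0.166, -0.629, 0.25] pointing down, gripper open.
Joint ranges: [-2.82, 2.82], [-0.49, 2.23], [-1.37, 1.46], [0, 2.46], [-1.36, 4.5], [0.23, 2], [-2.94, 2.94]. Speed limits (rad/s): [2.57, 2.57, 3.14, 3.14, 3.14, 3.14, 3.14].

## Interface

Orientations are given as a unit quaternion [w, x, y, z].
In Python, from bench import bot gives the robot as it stands.
- The arm moves only by the tool drive_tool, never from a script. Its argument "increments" is one flat list of numbers, 7 for each row, row after row: the opening, from 0 (shut) to 1 (fully open), then the shift along the tool's x, y, z in units of 25 mm (1.0 is 25 mm), then the turn, a rotation vector about the tool's x, y, z in units of 5 degrees (1.0 is 5 degrees). In form: [gripper, x, y, z, rx, ry, rz, gripper, x, y, z, rx, ry, rz, ...]. A call has 1 to 5 rows; each row is the pose to reach, as a shift and turn from the pose commanded when the call began, along the tool's axes at that moment; what a row does not reach only later rows make up. A row lasts 1/12 s, in which the tool goes at most 41.7 mm and 7.16 degrees, less where a joint would pass 70% of its speed; a pose out of reach is approached as far as the arm can. A call with a gripper value outside its range is refused whole. The fingers move at their own pace and stop on an object; "newtons" is the grip in N (left out, the last holds). Time passes only in rows, so rows that repeat a pose let the fingers close. It gives the time, the measured TCP pose, the force and the opening at its end, in the units of the state.
- bot.read_state(): the state, without advancing time (a new reading comes with each control period).
- bot.capture(name): name is "side" or "top" or "wrist"; returns a dict with "pixels" (384x512x3 uint8, red, green, blue), "fx", "fy", "cx", "cy" (pixels), "rvec" (rotation vector, rad) and "tvec" (3), from world to camera coordinates, as OpenCV has them; the wrist camera has in their place "T_tool_cam" (4x4, takes a point from camera to tool coordinates, whose origin is the TCP and whose axes are the tool frame's). Camera axes: x right, y down, z forward; pixel columns grow to the right and rows downward; lengths in m; the calibration is good to about 2 mm. The wrist camera is an equidistant fisheye: a pixel r from the principal point sees the ray r / f radians off the axis. A picture is of the moment at which its call begins: read the wrist's pose just before it. There is no depth.
- bot.hand_in(): hands the job in, once; it reports no verdict.
Trained networks look in the newest picture that a camera, given by its name, has taken for a name from the list of things; names that differ only in an ending like _2 or _b are one class to them, and where a whole thing is asked for, a point or a joint stands for the part that bears it (a point fixed in the world has none). Each returns a list of dicts, best first, with "p" (0 to 1); they miss things now and then, are a little off and sometimes report something else, mostly with a low value. They report only what shows in the picture. A call takes as long as a camera call. They do not tell look-alikes from the thing itself.
- bot.find_in(camera, label): "rect" ([left, top, right, bottom] in pixels, round what is visible of it).
- bot.spot_point(camera, label): "xy" ([column, row] in pixels: a listed point, or the origin of a listed thing).
The state is a dict: "time": time; "joints": joint angles; "qvel": joint speeds; "tau": joint torques, N m; "position": TCP position; "eef_rot": TCP orientation; "ft_force": force on the tool from outside, world axes, zero at the start; "wrist_torque": the same for the moment, N m; "finger_gap": finger opening in m.
Only numpy, scipy, OpenCV 4.12 (cv2) and the standard library are available. Lean on these libraries where they do the work, as an engineer would, in place of code of your own. Each camera call takes 0.05 s, during which the arm holds its last target.

## Working session

There is one attempt and no reset: what is moved stays moved. The work goes in short steps, Python scripts to look and compute and a tool call to move; the robot and the scene stay as the last step left them, time stands still between calls to the robot, and variables do not carry over. Pictures are saved under pics/ and viewed, and the job is handed in when it is done.

Besides the shell and the picture viewer there is one more tool, called after "Request:" as a command line: name --argument value ..., lists and objects as JSON in quotes. drive_tool: Moves the arm, as the interface text tells. Its arguments: {"type":"object","properties":{"increments":{"type":"array"},"newtons":{"type":"number"}},"required":["increments"]}

```bash
ls; mkdir -p pics; python3 - <<'E'
from bench import bot
import cv2
s=bot.read_state()
for k,v in s.items(): print(k,v)
for c in ("side","top","wrist"):
    d=bot.capture(c); cv2.imwrite(f"pics/{c}0.png",d["pixels"][:,:,::-1])
    print(c,{k:v for k,v in d.items() if k!="pixels"})
    for l in ("box","lid","hinge","grip","rest","spoon"):
        print(l,[(round(r["p"],2),[round(float(x)) for x in r["xy"]]) for r in bot.spot_point(c,l)][:4])
E
```

```text
pics
time 0.0
joints [ 1.21400722  0.39919456  0.04502567  1.53787041 -0.01867731  1.2069042
 -0.05069356]
qvel [ 7.35256493e-04 -1.25982697e-04  1.88688820e-03 -5.08156040e-05
  3.73642035e-04  3.46829867e-05 -1.98643648e-03]
tau [-1.14621140e-03 -4.75124216e+01  1.36414580e+00 -2.54220611e+01
  1.14804247e-02  9.65737825e-03 -1.13363714e-05]
position [ 0.16558338 -0.62794085  0.24926589]
eef_rot [ 0.09079474 -0.09107949  0.7019112  -0.700558  ]
ft_force [0.22660141 0.39345448 0.26261001]
wrist_torque [ 0.04096959 -0.02979184  0.05582841]
finger_gap 0.08551430680905482
side {'fx': 488.22595710869086, 'fy': 488.22595710869086, 'cx': 256.8121987291981, 'cy': 191.40727154509537, 'rvec': array([ 0.29820564, -2.75609681,  1.30995159]), 'tvec': array([0.5104353 , 0.16414074, 1.38815624])}
box [(0.73, [240, 238])]
lid [(0.96, [244, 238])]
hinge [(0.76, [247, 239]), (0.58, [166, 312])]
grip [(0.86, [240, 182])]
rest [(0.66, [211, 286])]
spoon [(0.73, [282, 168]), (0.66, [334, 183]), (0.54, [369, 162]), (0.53, [333, 136])]
top {'fx': 430.43664850644757, 'fy': 430.43664850644757, 'cx': 257.52
[... 232 characters left out ...]
[(0.89, [251, 170]), (0.72, [222, 188])]
rest [(0.66, [162, 178])]
spoon [(0.84, [402, 247]), (0.79, [360, 194]), (0.59, [127, 158]), (0.55, [369, 284])]
wrist {'fx': 297.3186396354542, 'fy': 297.3186396354542, 'cx': 254.14135076625064, 'cy': 191.45596065912426, 'T_tool_cam': array([[ 3.44198344e-04,  9.44801851e-01,  3.27642096e-01,
        -8.58131313e-02],
       [-4.32079626e-04, -3.27641945e-01,  9.44801868e-01,
        -1.24562339e-01],
       [ 9.99999847e-01, -4.66766713e-04,  2.95455816e-04,
        -1.68578554e-03],
       [ 0.00000000e+00,  0.00000000e+00,  0.00000000e+00,
         1.00000000e+00]])}
box []
lid []
hinge []
grip []
rest []
spoon [(0.94, [90, 85]), (0.72, [26, 12])]
```

View pics/side0.png

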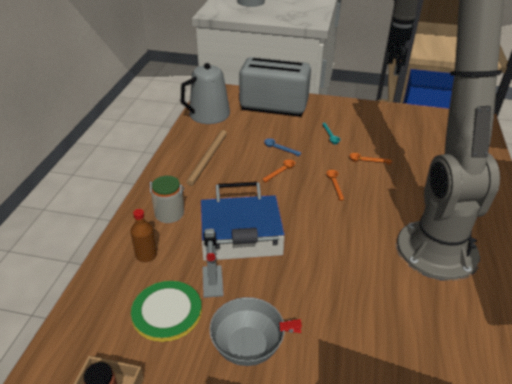

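View pics/top0.png

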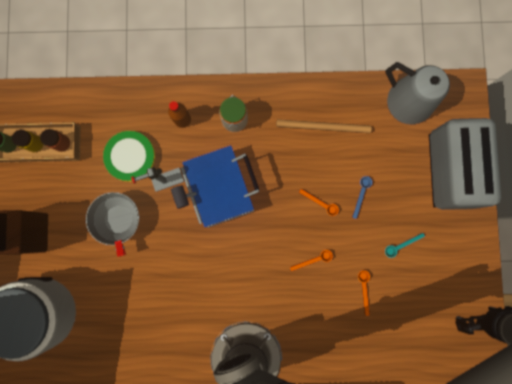

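View pics/wrist0.png

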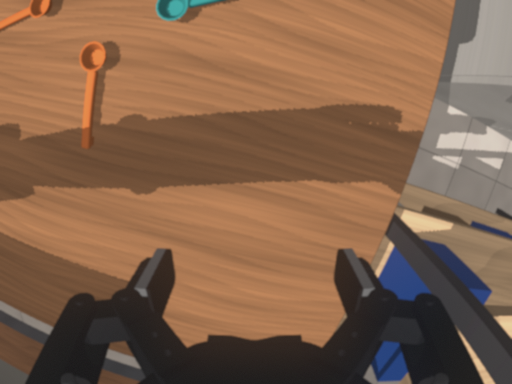

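```bash
cat > h.py <<'E'
import numpy as np, cv2
from scipy.spatial.transform import Rotation as R
from bench import bot
CAL={"side":(488.22595710869086,256.8121987291981,191.40727154509537,[0.29820564,-2.75609681,1.30995159],[0.5104353,0.16414074,1.38815624]),
"top":(430.43664850644757,257.5224830126474,195.2663992545948,[2.14632236,-2.19607418,0.10591173],[-0.03766927,0.5277067,1.39313212])}
def ray(c,uv):
    f,cx,cy,r,t=CAL[c]; Rm=cv2.Rodrigues(np.array(r))[0]
    d=Rm.T@np.array([(uv[0]-cx)/f,(uv[1]-cy)/f,1]); return -Rm.T@np.array(t), d/np.linalg.norm(d)
def onz(c,uv,z):
    o,d=ray(c,uv); return o+d*(z-o[2])/d[2]
def tri(a,b):
    o1,d1=ray("side",a); o2,d2=ray("top",b)
    s=np.linalg.lstsq(np.c_[d1,-d2],o2-o1,rcond=None)[0]
    p,q=o1+s[0]*d1,o2+s[1]*d2; return (p+q)/2,np.linalg.norm(p-q)
def proj(c,p):
    f,cx,cy,r,t=CAL[c]; Rm=cv2.Rodrigues(np.array(r))[0]; q=Rm@np.array(p)+t; return np.array([f*q[0]/q[2]+cx,f*q[1]/q[2]+cy])
def crop(img,x0,y0,x1,y1,k,name):
    cv2.imwrite(name,cv2.resize(img[y0:y1,x0:x1,::-1],None,fx=k,fy=k,interpolation=cv2.INTER_CUBIC))
T_tc=np.array([[3.44198344e-04,9.44801851e-01,3.27642096e-01,-8.58131313e-02],[-4.32079626e-04,-3.27641945e-01,9.44801868e-01,-1.24562339e-01],[9.99999847e-01,-4.66766713e-04,2.95455816e-04,-1.68578554e-03],[0,0,0,1]])
WF,WX,WY=297.3186396354542,254.14135076625064,191.45596065912426
def pose(s): 
    q=np.array(s["eef_rot"]); return np.array(s["position"]),R.from_quat(q[[1,2,3,0]]).as_matrix()
def wray(uv,s):
    p,Rm=pose(s); v=np.array([uv[0]-WX,uv[1]-WY]); r=np.hypot(*v); th=r/WF
    d=np.array([*(v/max(r,1e-9)*np.sin(th)),np.cos(th)]); 
    return p+Rm@T_tc[:3,3], Rm@T_tc[:3,:3]@d
def wonz(uv,z,s):
    o,d=wray(uv,s); return o+d*(z-o[2])/d[2]
E
python3 - <<'E'
from h import *
a=cv2.imread("pics/side0.png")[:,:,::-1];b=cv2.imread("pics/top0.png")[:,:,::-1]
crop(a,180,120,320,310,4,"pics/s1.png".replace("s1","s1"))
crop(a,190,170,290,300,5,"pics/s2.png")
crop(b,130,130,270,240,5,"pics/t2.png")
for l,h in(("spoon",.009),):
  for c,uv in (("side",(282,147)),("top",(361,200))): print(c,onz(c,uv,h))
print(tri((240,182),(251,170)),"grip")
print(tri((211,286),(162,178)),"rest")
print(tri((247,239),(190,195)),"hinge")
E
```

```text
side [ 0.51283373 -0.39624476  0.009     ]
top [ 0.50458772 -0.3939847   0.009     ]
(array([ 0.58889827, -0.03216684,  0.11565104]), np.float64(0.016429912396636926)) grip
(array([0.59083112, 0.26987214, 0.00101633]), np.float64(0.008189608209437399)) rest
(array([0.52093481, 0.16286102, 0.0847944 ]), np.float64(0.011475878004789766)) hinge
```

View pics/s2.png

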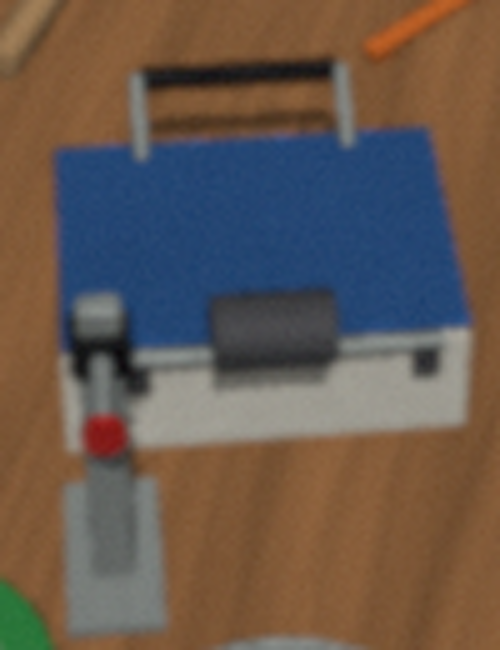

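View pics/t2.png

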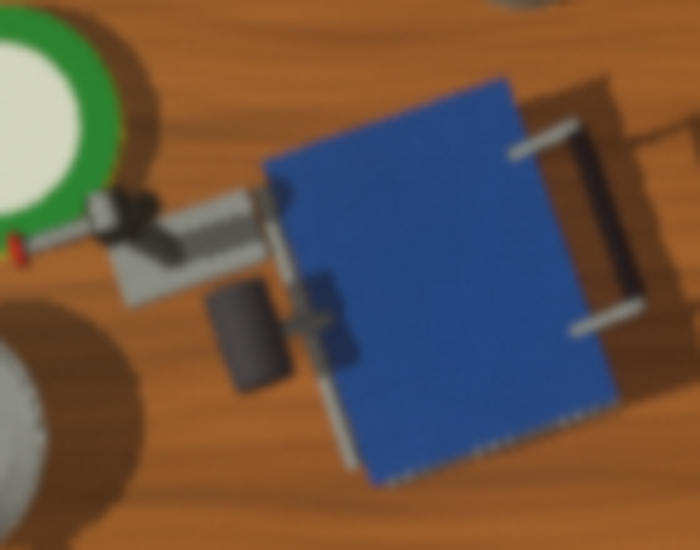

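```bash
cat > fit.py <<'E'
from h import *
from scipy.optimize import least_squares
t=lambda u,v:("top",(130+u/5,130+v/5)); s=lambda u,v:("side",(190+u/5,170+v/5))
G=[(t(580,128),(.056,-.202,.106)),(t(635,298),(-.056,-.202,.106)),(s(145,77),(.056,-.202,.106)),(s(332,70),(-.056,-.202,.106)),
(t(265,160),(.11,-.006,.076)),(t(505,78),(.11,-.172,.076)),(t(620,400),(-.11,-.172,.076)),(t(378,485),(-.11,-.006,.076)),
(s(57,150),(.11,-.172,.076)),(s(428,128),(-.11,-.172,.076)),(s(467,328),(-.11,-.006,.076)),(s(63,350),(.11,-.006,.076))]
def w(p,l):
    c,sn=np.cos(p[2]),np.sin(p[2]); return np.array([p[0]+c*l[0]-sn*l[1],p[1]+sn*l[0]+c*l[1],p[3]+l[2]])
f=lambda p:np.concatenate([proj(c,w(p,l))-uv for (c,uv),l in G])
r=least_squares(f,[.52,.15,.2,0],loss="soft_l1")
print(r.x); print(f(r.x).reshape(-1,2).round(1)); print("grip",w(r.x,(0,-.202,.106)))
print("rest post at",tri((211,286),(162,178)))
for k in((0,0),):
  print("spoon ends top", onz("top",(368,181),.012),onz("top",(355,217),.009))
E
python3 fit.py
python3 - <<'E'
from h import *
a=cv2.imread("pics/side0.png")[:,:,::-1];b=cv2.imread("pics/top0.png")[:,:,::-1]
crop(b,340,160,400,240,7,"pics/t3.png"); crop(a,250,125,320,170,8,"pics/s3.png")
E
```

```text
[ 5.26438920e-01  1.58832267e-01  3.13674102e-01 -8.05065540e-05]
[[-0.1  0.8]
 [ 0.7  0.3]
 [-0.7 -0.5]
 [-0.  -1.2]
 [-0.2  0.4]
 [ 0.9 -0. ]
 [ 0.4  0.1]
 [-0.9  0.4]
 [-0.8  0.3]
 [-0.1  0.5]
 [ 0.4 -0.1]
 [-1.   0.7]]
grip [ 0.58876714 -0.03331141  0.10591949]
rest post at (array([0.59083112, 0.26987214, 0.00101633]), np.float64(0.008189608209437399))
spoon ends top [ 0.56741738 -0.41955802  0.012     ] [ 0.44847331 -0.37146821  0.009     ]
```

View pics/t3.png

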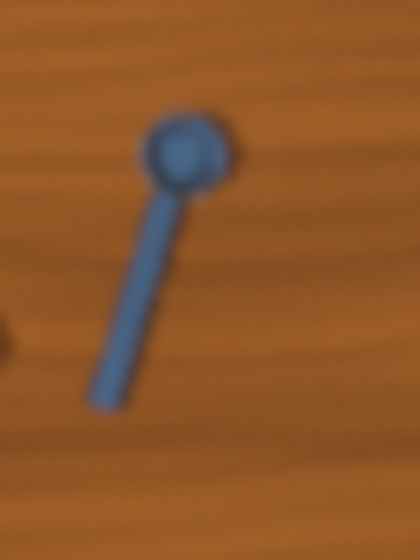

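View pics/s3.png

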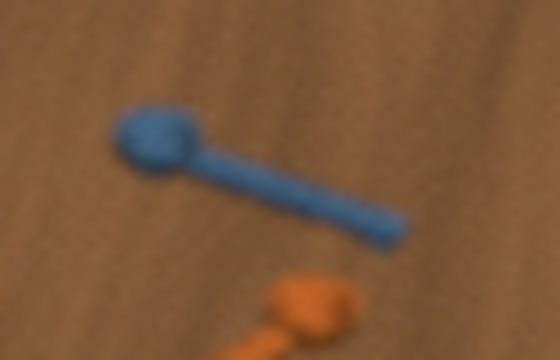

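```bash
cat >> h.py <<'E'
HX,HY,YAW=0.5264,0.1588,0.3137
def loc(l): # hinge-local (x,y), z abs
    c,sn=np.cos(YAW),np.sin(YAW); return np.array([HX+c*l[0]-sn*l[1],HY+sn*l[0]+c*l[1],l[2]])
def grip(phi):
    a=phi+0.1378; return loc((0,-.204*np.cos(a),.078+.204*np.sin(a)))
def tolocal(p):
    c,sn=np.cos(YAW),np.sin(YAW); d=np.array(p)[:2]-[HX,HY]; return np.array([c*d[0]+sn*d[1],-sn*d[0]+c*d[1],p[2]])
def plan(target,zdir=None,s=None):
    s=s or bot.read_state(); p,Rm=pose(s)
    d=Rm.T@(np.array(target)-p)/.025
    if zdir is None: Rt=Rm
    else:
        z=np.array([np.cos(zdir),np.sin(zdir),0]); 
        if z@Rm[:,2]<0: z=-z
        y=np.array([0,0,-1.]); Rt=np.c_[np.cross(y,z),y,z]
    rv=R.from_matrix(Rm.T@Rt).as_rotvec()/np.radians(5)
    return d.round(2),rv.round(2)
def st():
    s=bot.read_state(); p,Rm=pose(s)
    print("t",round(s["time"],2),"p",p.round(4),"z",Rm[:,2].round(3),"y",Rm[:,1].round(3),"F",np.array(s["ft_force"]).round(2),"gap",round(s["finger_gap"],4),"j",np.round(s["joints"],2))
    return s
E
python3 - <<'E'
from h import *
st()
b=YAW+np.pi/2
print("above grip",plan(grip(0)+[0,0,.1],b), grip(0))
bo,ta=onz("top",(366.7,181.7),.014),onz("top",(355.3,217.9),.009)
bs,ts=onz("side",(250+155/8,125+138/8),.014),onz("side",(250+400/8,125+235/8),.009)
for B,T in((bo,ta),(bs,ts)):
    d=(B-T)[:2];L=np.hypot(*d);u=d/L; print("spoon",L,B,T,"org from bowl",B[:2]-.038*u,"from tail",T[:2]+.086*u,"ang",np.arctan2(u[1],u[0]))
for ph in(0,1,1.68,2.05): print(ph,grip(ph),np.hypot(*grip(ph)[:2]))
E
```

```text
t 1.05 p [ 0.1658 -0.6285  0.2504] z [ 0.255 -0.967  0.   ] y [ 0. -0. -1.] F [0.55 0.44 0.37] gap 0.0857 j [ 1.21  0.4   0.05  1.54 -0.02  1.21 -0.05]
above grip (array([-22.43,   1.77, -18.7 ]), array([-0.  , -0.64, -0.  ])) [ 0.58875362 -0.03340503  0.10602232]
spoon 0.12670570006392576 [ 0.56491619 -0.41459431  0.014     ] [ 0.44546759 -0.37232888  0.009     ] org from bowl [ 0.52909265 -0.40191859] from tail [ 0.52654192 -0.40101605] ang -0.3400897003717292
spoon 0.12653035278879504 [ 0.56172747 -0.40869057  0.014     ] [ 0.44297029 -0.36502521  0.009     ] org from bowl [ 0.52606193 -0.39557685] from tail [ 0.52368703 -0.39470363] ang -0.35234307439908835
0 [ 0.58875362 -0.03340503  0.10602232] 0.5897005389975545
1 [0.5528135  0.0773804  0.26317337] 0.5582029095448272
1.68 [0.51100866 0.20624381 0.27580847] 0.5510593046473978
2.05 [0.48997731 0.27107294 0.24438562] 0.5599627688875016
```

Request:
drive_tool --increments '[1,-1,0,-0.8,0,0,0,1,-2.2,0,-1.8,0,-0.3,0,1,-3.4,0,-2.8,0,-0.6,0,1,-4.6,0,-3.8,0,-0.6,0,1,-5.8,0,-4.8,0,-0.64,0]'

```text
time: 1.47
position: [0.2761, -0.474, 0.2504]
eef_rot: [-0.11, 0.11, -0.698, 0.699]
ft_force: [0.2, 0.7, -0.3]
finger_gap: 0.0852
```

Request:
drive_tool --increments '[1,-1.2,0,-1,0,0,0,1,-2.4,0,-2,0,0,0,1,-3.6,0,-3,0,0,0,1,-4.8,0,-4,0,0,0,1,-6,0,-5,0,0,0]'

```text
time: 1.88
position: [0.3802, -0.3087, 0.2507]
eef_rot: [-0.111, 0.11, -0.698, 0.699]
ft_force: [0.6, 0.3, 0.6]
finger_gap: 0.0854
```

Request:
drive_tool --increments '[1,-1.2,0,-1,0,0,0,1,-2.4,0,-2,0,0,0,1,-3.6,0,-3,0,0,0,1,-4.8,0,-4,0,0,0,1,-5.5,0,-4.5,0,0,0]'

```text
time: 2.3
position: [0.4777, -0.1558, 0.2509]
eef_rot: [0.113, -0.112, 0.699, -0.698]
ft_force: [-0.0, 0.5, -0.6]
finger_gap: 0.0854
```

```bash
python3 - <<'E'
from h import *
st(); print(plan(grip(0)+[0,0,.07],YAW+np.pi/2))
E
```

```text
t 2.3 p [ 0.4777 -0.1558  0.2509] z [ 0.314 -0.949 -0.001] y [ 0.002  0.002 -1.   ] F [-0.04  0.49 -0.6 ] gap 0.0854 j [ 0.54  0.14 -0.34  1.87  0.05  1.13 -1.07]
(array([-5.75,  3.01, -3.25]), array([ 0.01,  0.07, -0.03]))
```

Request:
drive_tool --increments '[1,-1.2,0,-0.8,0,0,0,1,-2.4,0.4,-1.6,0,0,0,1,-3.6,1,-2.2,0,0,0,1,-4.6,1.6,-2.6,0,0,0,1,-4.8,1.8,-2.6,0,0,0]'

```text
time: 2.72
position: [0.5715, -0.0563, 0.2035]
eef_rot: [0.113, -0.113, 0.699, -0.697]
ft_force: [-0.1, 1.1, 0.1]
finger_gap: 0.0853
```

Request:
drive_tool --increments '[1,0,0,0,0,0,0,1,0,0,0,0,0,0]'

```text
time: 2.88
position: [0.5691, -0.063, 0.205]
eef_rot: [-0.11, 0.111, -0.698, 0.699]
ft_force: [-0.9, -0.0, -0.3]
finger_gap: 0.0854
```

```bash
python3 - <<'E'
from h import *
s=st(); d=bot.capture("wrist"); cv2.imwrite("pics/w1.png",d["pixels"][:,:,::-1])
print(bot.spot_point("wrist","grip"))
print(plan(grip(0),YAW+np.pi/2,s))
E
```

```text
t 2.88 p [ 0.5691 -0.063   0.205 ] z [ 0.308 -0.951  0.   ] y [-0.001 -0.001 -1.   ] F [-0.85 -0.02 -0.32] gap 0.0854 j [ 0.36  0.32 -0.4   1.77  0.14  1.08 -1.35]
[{'xy': [220.8, 160.8], 'p': 0.81}]
(array([-1.12,  3.96, -0.88]), array([-0.  , -0.01,  0.02]))
```

View pics/w1.png

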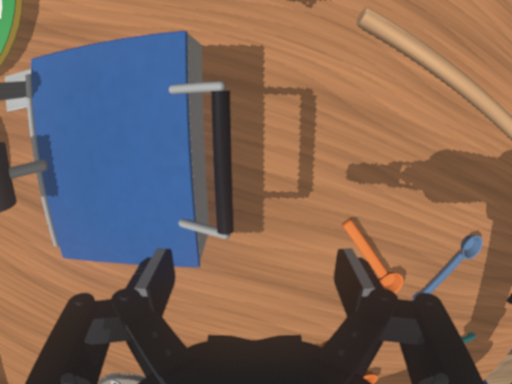

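```bash
python3 - <<'E'
from h import *
s=bot.read_state()
for uv in((219,90),(225,234),(222,162)): print(wonz(uv,.106,s),tolocal(wonz(uv,.106,s)))
print(grip(0)); print("spoon bowl",wonz((471,243),.014,s))
E
```

```text
[ 0.64432521 -0.01077571  0.106     ] [ 0.05984256 -0.19768951  0.106     ]
[ 0.53227345 -0.04820655  0.106     ] [-0.0582913  -0.19871672  0.106     ]
[ 0.59172686 -0.02885764  0.106     ] [ 0.00423137 -0.19865821  0.106     ]
[ 0.58875362 -0.03340503  0.10602232]
spoon bowl [ 0.56752189 -0.40820475  0.014     ]
```

Request:
drive_tool --increments '[1,-1.12,0,-0.94,0,0,0,1,-1.12,1,-0.94,0,0,0,1,-1.12,2,-0.94,0,0,0,1,-1.12,2.9,-0.94,0,0,0,1,-1.12,3.3,-0.94,0,0,0]'

```text
time: 3.4
position: [0.5869, -0.0329, 0.1209]
eef_rot: [-0.108, 0.111, -0.698, 0.699]
ft_force: [-0.3, 0.7, 0.8]
finger_gap: 0.0853
```

Request:
drive_tool --increments '[1,0,0.3,0,0,0,0,1,0,0.6,0,0,0,0,1,0,0.6,0,0,0,0]'

```text
time: 3.65
position: [0.5887, -0.0317, 0.1075]
eef_rot: [-0.11, 0.11, -0.698, 0.699]
ft_force: [-2.0, -0.3, -0.6]
finger_gap: 0.0851
```

```bash
python3 - <<'E'
from h import *
s=st(); d=bot.capture("wrist"); cv2.imwrite("pics/w2.png",d["pixels"][:,:,::-1])
print(plan(grip(0),YAW+np.pi/2,s), tolocal(s["position"]))
for uv in bot.spot_point("wrist","grip"): print(uv, tolocal(wonz(uv["xy"],.106,s)))
E
```

```text
t 3.65 p [ 0.5887 -0.0317  0.1075] z [ 0.308 -0.951  0.   ] y [-0. -0. -1.] F [-1.95 -0.31 -0.56] gap 0.0851 j [ 0.29  0.46 -0.39  1.82  0.22  0.91 -1.46]
(array([0.02, 0.06, 0.06]), array([-0.  , -0.01,  0.01])) [ 0.00047335 -0.20046242  0.107526  ]
{'xy': [250.2, 263.8], 'p': 0.6} [ 0.0041971  -0.19683178  0.106     ]
```

View pics/w2.png

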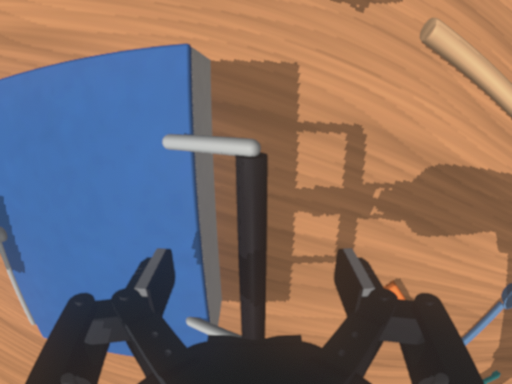

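Request:
drive_tool --increments '[0,0,0,0,0,0,0,0,0,0,0,0,0,0,0,0,0,0,0,0,0,0,0,0,0,0,0,0,0,0,0,0,0,0,0]' --newtons 40

```text
time: 4.17
position: [0.5891, -0.0311, 0.108]
eef_rot: [-0.111, 0.11, -0.698, 0.699]
ft_force: [0.8, 0.7, -0.2]
finger_gap: 0.0255
```

Request:
drive_tool --increments '[0,0,0,0,0,0,0,0,0,0,0,0,0,0,0,0,0,0,0,0,0]'

```text
time: 4.42
position: [0.5889, -0.0307, 0.108]
eef_rot: [0.111, -0.111, 0.698, -0.698]
ft_force: [-0.9, 0.7, 1.3]
finger_gap: 0.0126
```

```bash
python3 - <<'E'
from h import *
s=st(); p=np.array(s["position"]);print(tolocal(p))
p0,Rm=pose(s)
# local force
c,sn=np.cos(YAW),np.sin(YAW);F=s["ft_force"];print("Fl",c*F[0]+sn*F[1],-sn*F[0]+c*F[1],F[2])
print("tool axes in local: z",tolocal(Rm[:,2]*1+[HX,HY,0]),"x",tolocal(Rm[:,0]+[HX,HY,0]))
E
```

```text
t 4.42 p [ 0.5889 -0.0307  0.108 ] z [ 0.309 -0.951 -0.   ] y [-0.  0. -1.] F [-0.93  0.66  1.35] gap 0.0126 j [ 0.28  0.46 -0.39  1.82  0.22  0.91 -1.46]
[ 0.00102346 -0.19950988  0.10799252]
Fl -0.6784470740814404 0.9109615009263745 1.3484868143050903
tool axes in local: z [ 3.36029918e-04 -9.99999916e-01 -2.34966196e-04] x [-9.99999942e-01 -3.36043051e-04  5.58527088e-05]
```

```bash
cat >> h.py <<'E'
def arc(a,phis):
    f=lambda ph:np.array([-.204*np.cos(ph+.1378),.204*np.sin(ph+.1378)])
    for ph in phis:
        d=(f(ph)-f(a))/.025; print(ph,"y",round(-d[1],2),"z",round(-d[0],2))
def phi(off=(.0025,.002)):
    s=st(); l=tolocal(s["position"]); F=s["ft_force"];c,sn=np.cos(YAW),np.sin(YAW)
    y,z=l[1]-off[0],l[2]-off[1]-.078; a=np.arctan2(z,-y)-.1378
    Fy=-sn*F[0]+c*F[1]; aa=a+.1378
    print("local",l.round(4),"r",np.hypot(y,z).round(4),"phi",a.round(4),"Fx",round(c*F[0]+sn*F[1],2),"Ftan(+open dir)",round(Fy*np.sin(aa)+F[2]*np.cos(aa),2),"Frad",round(-Fy*np.cos(aa)+F[2]*np.sin(aa),2)); return s
E
python3 - <<'E'
from h import *
for k in range(5):
    a=k*.25; print("--",a); arc(a,[round(a+.05*i,3) for i in range(1,6)])
E
```

```text
-- 0.0
0.05 y -0.4 z -0.07
0.1 y -0.8 z -0.15
0.15 y -1.2 z -0.26
0.2 y -1.58 z -0.38
0.25 y -1.96 z -0.53
-- 0.25
0.3 y -0.37 z -0.16
0.35 y -0.74 z -0.35
0.4 y -1.09 z -0.55
0.45 y -1.44 z -0.76
0.5 y -1.77 z -1.0
-- 0.5
0.55 y -0.32 z -0.25
0.6 y -0.63 z -0.52
0.65 y -0.93 z -0.8
0.7 y -1.21 z -1.1
0.75 y -1.47 z -1.41
-- 0.75
0.8 y -0.25 z -0.32
0.85 y -0.48 z -0.66
0.9 y -0.7 z -1.0
0.95 y -0.9 z -1.36
1.0 y -1.08 z -1.73
-- 1.0
1.05 y -0.16 z -0.37
1.1 y -0.3 z -0.76
1.15 y -0.43 z -1.15
1.2 y -0.53 z -1.54
1.25 y -0.62 z -1.94
```

Request:
drive_tool --increments '[0,0,-0.4,-0.07,0,0,0,0,0,-0.8,-0.15,0,0,0,0,0,-1.2,-0.26,0,0,0,0,0,-1.58,-0.38,0,0,0,0,0,-1.96,-0.53,0,0,0]'

```text
time: 4.83
position: [0.5847, -0.0178, 0.158]
eef_rot: [0.111, -0.11, 0.698, -0.698]
ft_force: [0.8, 1.3, -2.3]
finger_gap: 0.0124
```

```bash
python3 - <<'E'
from h import *
phi()
E
```

```text
t 4.83 p [ 0.5847 -0.0178  0.158 ] z [ 0.309 -0.951 -0.   ] y [ 0.  0. -1.] F [ 0.82  1.26 -2.26] gap 0.0124 j [ 0.28  0.39 -0.41  1.79  0.18  1.   -1.46]
local [ 0.001 -0.186  0.158] r 0.204 phi 0.2546 Fx 1.17 Ftan(+open dir) -1.72 Frad -1.74
```

Lid follows the arc well. Continue.

Request:
drive_tool --increments '[0,0,-0.37,-0.16,0,0,0,0,0,-0.74,-0.35,0,0,0,0,0,-1.09,-0.55,0,0,0,0,0,-1.44,-0.76,0,0,0,0,0,-1.77,-1.0,0,0,0]'

```text
time: 5.25
position: [0.5769, 0.0058, 0.2019]
eef_rot: [-0.11, 0.111, -0.698, 0.698]
ft_force: [-0.2, 1.3, -2.4]
finger_gap: 0.0127
```

Request:
drive_tool --increments '[0,0,-0.32,-0.25,0,0,0,0,0,-0.63,-0.52,0,0,0,0,0,-0.93,-0.8,0,0,0,0,0,-1.21,-1.1,0,0,0,0,0,-1.47,-1.41,0,0,0]'

```text
time: 5.67
position: [0.5659, 0.0393, 0.2385]
eef_rot: [-0.11, 0.111, -0.698, 0.699]
ft_force: [0.6, 0.6, -1.8]
finger_gap: 0.0125
```

```bash
python3 - <<'E'
from h import *
phi()
E
```

```text
t 5.67 p [0.5659 0.0393 0.2385] z [ 0.308 -0.951  0.001] y [-0.    -0.001 -1.   ] F [ 0.61  0.64 -1.75] gap 0.0125 j [ 0.23  0.29 -0.45  1.74  0.14  1.15 -1.52]
local [ 0.0007 -0.1259  0.2385] r 0.204 phi 0.7521 Fx 0.78 Ftan(+open dir) -0.77 Frad -1.63
```

Request:
drive_tool --increments '[0,0,-0.25,-0.32,0,0,0,0,0,-0.48,-0.66,0,0,0,0,0,-0.7,-1.0,0,0,0,0,0,-0.9,-1.36,0,0,0,0,0,-1.08,-1.73,0,0,0]'

```text
time: 6.08
position: [0.5524, 0.0804, 0.2653]
eef_rot: [-0.11, 0.111, -0.698, 0.699]
ft_force: [-1.3, -1.4, 0.2]
finger_gap: 0.0122
```

Request:
drive_tool --increments '[0,0,-0.16,-0.37,0,0,0,0,0,-0.3,-0.76,0,0,0,0,0,-0.43,-1.15,0,0,0,0,0,-0.53,-1.54,0,0,0,0,0,-0.62,-1.94,0,0,0]'

```text
time: 6.5
position: [0.5372, 0.127, 0.2807]
eef_rot: [-0.11, 0.111, -0.698, 0.699]
ft_force: [-3.9, -1.7, 2.5]
finger_gap: 0.0124
```

```bash
python3 - <<'E'
from h import *
s=phi()
for c in("side","top","wrist"):
    d=bot.capture(c); im=d["pixels"]; cv2.imwrite(f"pics/{c}3.png",im[:,:,::-1])
    if c=="side": crop(im,170,140,310,300,5,"pics/s4.png")
    if c=="top": crop(im,130,120,270,240,5,"pics/t4.png")
for a in(1.25,1.45): print("--");arc(a,[round(a+.04*i,3) for i in range(1,6)])
E
```

```text
t 6.5 p [0.5372 0.127  0.2807] z [ 0.309 -0.951  0.   ] y [-0.001 -0.001 -1.   ] F [-3.93 -1.71  2.53] gap 0.0124 j [ 0.12  0.23 -0.51  1.72  0.12  1.22 -1.67]
local [ 0.0004 -0.0336  0.2807] r 0.2039 phi 1.2551 Fx -4.27 Ftan(+open dir) 0.05 Frad 2.57
--
1.29 y -0.05 z -0.32
1.33 y -0.09 z -0.65
1.37 y -0.12 z -0.97
1.41 y -0.13 z -1.3
1.45 y -0.14 z -1.62
--
1.49 y 0.01 z -0.33
1.53 y 0.04 z -0.65
1.57 y 0.08 z -0.98
1.61 y 0.13 z -1.3
1.65 y 0.19 z -1.62
```

View pics/s4.png

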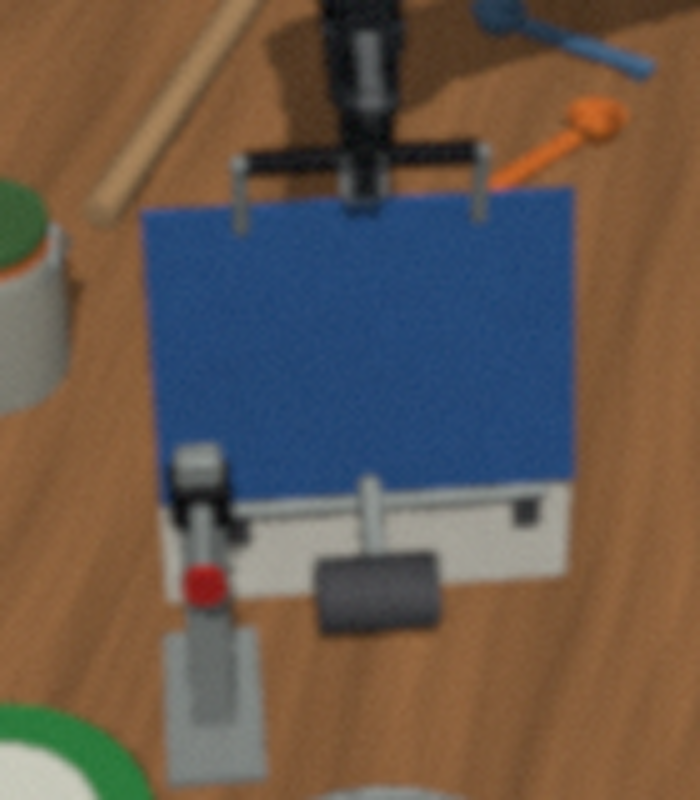

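View pics/t4.png

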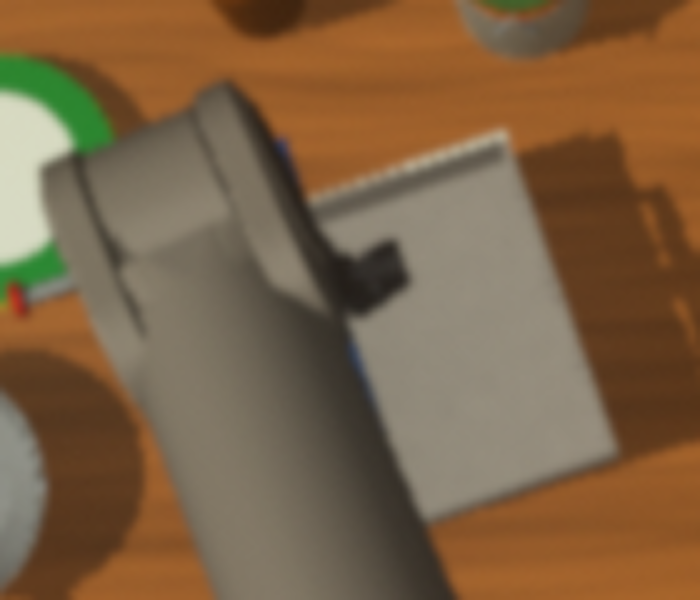

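View pics/wrist3.png

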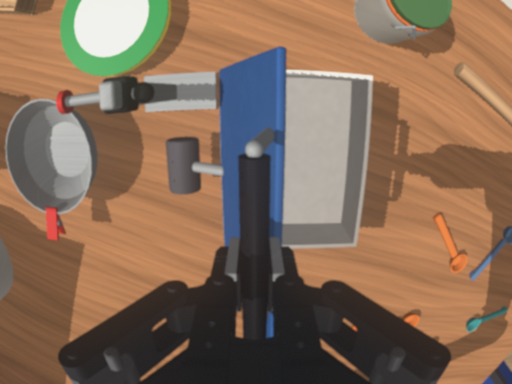

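```bash
python3 - <<'E'
from h import *
s=bot.read_state(); im=cv2.imread("pics/wrist3.png")[:,:,::-1]
crop(im,40,40,300,210,3,"pics/w3c.png")
for uv in((138,92),(146,92),(153,92)): print(uv,tolocal(wonz(uv,.168,s)))
E
```

```text
(138, 92) [0.09028285 0.06504986 0.168     ]
(146, 92) [0.08970884 0.05785771 0.168     ]
(153, 92) [0.08924782 0.05167774 0.168     ]
```

View pics/w3c.png

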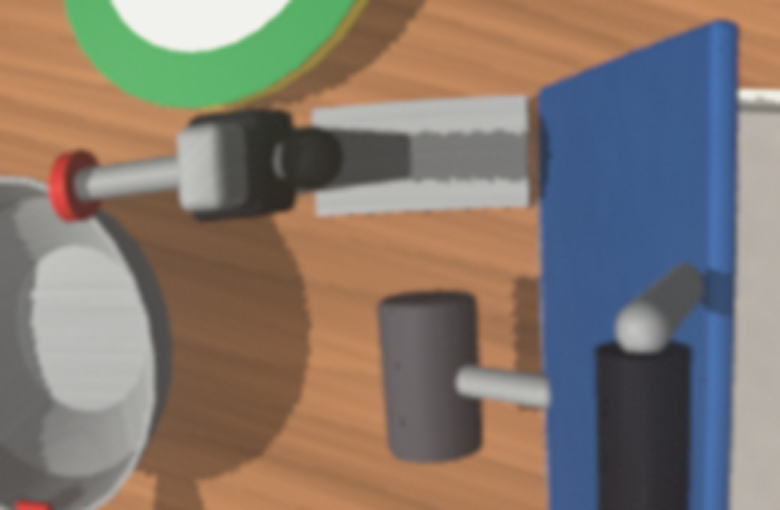

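Request:
drive_tool --increments '[0,0,-0.05,-0.32,0,0,0,0,0,-0.09,-0.65,0,0,0,0,0,-0.12,-0.97,0,0,0,0,0,-0.13,-1.3,0,0,0,0,0,-0.14,-1.62,0,0,0]'

```text
time: 7.07
position: [0.5242, 0.1663, 0.2839]
eef_rot: [0.11, -0.111, 0.699, -0.698]
ft_force: [-4.6, -0.0, 1.3]
finger_gap: 0.0124
```

Request:
drive_tool --increments '[0,0,0.01,-0.33,0,0,0,0,0,0.04,-0.65,0,0,0,0,0,0.08,-0.98,0,0,0,0,0,0.13,-1.3,0,0,0,0,0,0.19,-1.62,0,0,0]'

```text
time: 7.48
position: [0.5114, 0.2052, 0.2787]
eef_rot: [0.11, -0.112, 0.699, -0.698]
ft_force: [-4.7, 0.4, -0.6]
finger_gap: 0.0124
```

```bash
python3 - <<'E'
from h import *
s=phi()
d=bot.capture("wrist"); im=d["pixels"]; crop(im,40,40,300,210,3,"pics/w4c.png")
arc(1.65,[1.68,1.71,1.74,1.77,1.8]); arc(1.8,[1.82,1.84,1.86])
E
```

```text
t 7.48 p [0.5114 0.2052 0.2787] z [ 0.31  -0.951 -0.002] y [-0.002  0.001 -1.   ] F [-4.73  0.36 -0.57] gap 0.0124 j [ 0.01  0.23 -0.56  1.72  0.13  1.22 -1.83]
local [1.000e-04 4.880e-02 2.787e-01] r 0.204 phi 1.6618 Fx -4.39 Ftan(+open dir) 1.89 Frad -0.14
1.68 y 0.06 z -0.24
1.71 y 0.12 z -0.47
1.74 y 0.19 z -0.71
1.77 y 0.27 z -0.94
1.8 y 0.35 z -1.17
1.82 y 0.06 z -0.15
1.84 y 0.12 z -0.3
1.86 y 0.19 z -0.45
```

View pics/w4c.png

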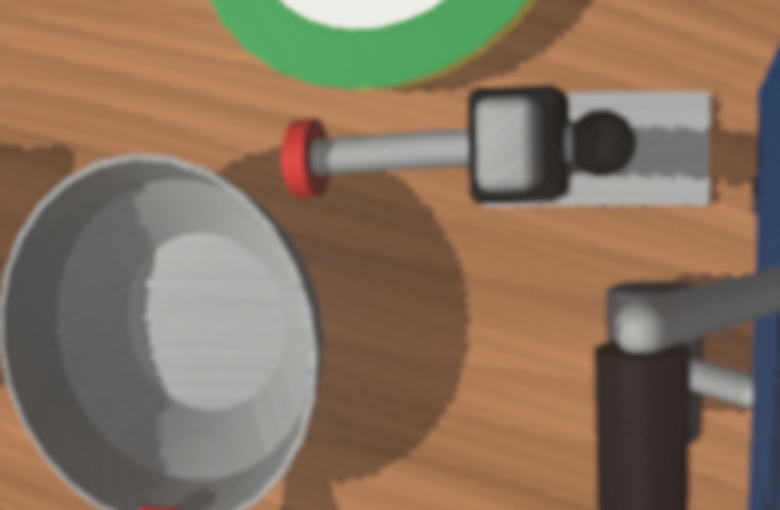

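Request:
drive_tool --increments '[0,0,0.06,-0.24,0,0,0,0,0,0.12,-0.47,0,0,0,0,0,0.19,-0.71,0,0,0,0,0,0.27,-0.94,0,0,0,0,0,0.35,-1.17,0,0,0]'

```text
time: 7.95
position: [0.5025, 0.2324, 0.2697]
eef_rot: [0.11, -0.112, 0.699, -0.698]
ft_force: [-4.7, -0.9, -1.1]
finger_gap: 0.0124
```

```bash
python3 - <<'E'
from h import *
print(tolocal(wonz((252,87.3),.168,bot.read_state())), "stale-pose, ignore")
s=phi()
d=bot.capture("wrist"); im=d["pixels"]; crop(im,140,20,400,190,3,"pics/w5c.png")
E
```

```text
[0.08928566 0.08077713 0.168     ] stale-pose, ignore
t 7.95 p [0.5025 0.2324 0.2697] z [ 0.309 -0.951 -0.001] y [-0.002  0.001 -1.   ] F [-4.67 -0.92 -1.09] gap 0.0124 j [-0.03  0.25 -0.57  1.73  0.14  1.21 -1.89]
local [-0.      0.0774  0.2697] r 0.204 phi 1.8089 Fx -4.73 Ftan(+open dir) 0.93 Frad -0.81
```

View pics/w5c.png

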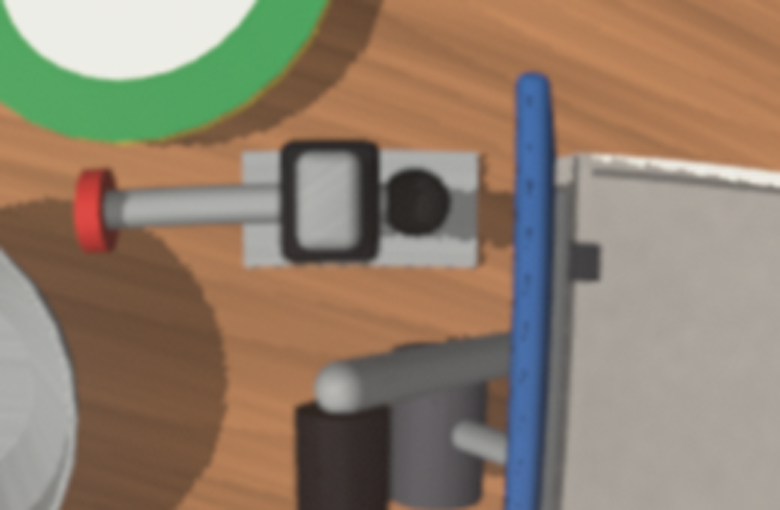

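```bash
python3 - <<'E'
from h import *
s=bot.read_state()
t=tolocal(wonz((289.7,87.7),.168,s)); print("tip",t, "phi est",np.pi/2+np.arctan2(t[1],.09))
# lid top edge (free edge, r=.172 from hinge): check
for c in ((516,100),(550,100)):
  for ph in (1.8089,):
    z=.078+.172*np.sin(ph); print(tolocal(wonz((140+c[0]/3,20+c[1]/3),z,s)), "expected y",-.172*np.cos(ph),z)
E
```

```text
tip [0.08938594 0.05423567 0.168     ] phi est 2.113138996451141
[0.1061245  0.05226224 0.24514736] expected y 0.040567958855957056 0.24514736227132444
[0.10651397 0.04651932 0.24514736] expected y 0.040567958855957056 0.24514736227132444
```

```bash
python3 - <<'E'
from h import *
arc(1.8,[1.82,1.84,1.86,1.88,1.9]); print();arc(1.9,[1.91,1.92,1.93]);print();arc(1.93,[1.935,1.94,1.945,1.95,1.955]);arc(2,[2.005,2.01,2.015,2.02,2.025])
E
```

```text
1.82 y 0.06 z -0.15
1.84 y 0.12 z -0.3
1.86 y 0.19 z -0.45
1.88 y 0.26 z -0.6
1.9 y 0.33 z -0.75

1.91 y 0.04 z -0.07
1.92 y 0.07 z -0.14
1.93 y 0.11 z -0.22

1.935 y 0.02 z -0.04
1.94 y 0.04 z -0.07
1.945 y 0.06 z -0.11
1.95 y 0.08 z -0.14
1.955 y 0.1 z -0.18
2.005 y 0.02 z -0.03
2.01 y 0.04 z -0.07
2.015 y 0.07 z -0.1
2.02 y 0.09 z -0.14
2.025 y 0.11 z -0.17
```

Request:
drive_tool --increments '[0,0,0.06,-0.15,0,0,0,0,0,0.12,-0.3,0,0,0,0,0,0.19,-0.45,0,0,0,0,0,0.25,-0.6,0,0,0,0,0,0.32,-0.75,0,0,0]'

```text
time: 8.42
position: [0.4968, 0.2496, 0.2616]
eef_rot: [0.11, -0.112, 0.699, -0.698]
ft_force: [-5.6, 0.6, -0.5]
finger_gap: 0.0123
```

Request:
drive_tool --increments '[0,0,0,0,0,0,0,0,0,0,0,0,0,0]'

```text
time: 8.58
position: [0.4969, 0.2494, 0.2616]
eef_rot: [0.11, -0.112, 0.698, -0.698]
ft_force: [-5.9, 0.2, 0.1]
finger_gap: 0.0128
```

```bash
python3 - <<'E'
from h import *
phi()
d=bot.capture("wrist"); im=d["pixels"]; crop(im,140,20,400,190,3,"pics/w6c.png")
E
```

```text
t 8.58 p [0.4969 0.2494 0.2616] z [ 0.309 -0.951 -0.001] y [-0.003 -0.    -1.   ] F [-5.87  0.18  0.14] gap 0.0128 j [-0.06  0.26 -0.58  1.73  0.15  1.19 -1.93]
local [-1.000e-04  9.530e-02  2.616e-01] r 0.204 phi 1.9054 Fx -5.52 Ftan(+open dir) 1.7 Frad 1.03
```

View pics/w6c.png

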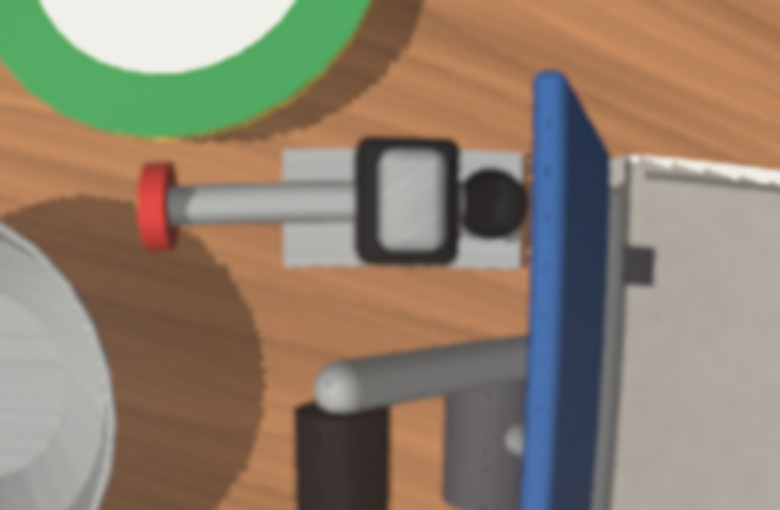

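```bash
python3 - <<'E'
from h import *
s=bot.read_state(); ph=1.9054
t=tolocal(wonz((140+527/3,20+203/3),.168,s))
z=.078+.172*np.sin(ph)+.006*np.cos(ph-np.pi/2-np.pi/2)
e=tolocal(wonz((140+534/3,20+110/3),.078+.172*np.sin(ph),s))
face=e[1]-(e[2]-.168)*np.tan(ph-np.pi/2); print(t,e,face,"gap",t[1]-face,"dphi",(t[1]-face)*np.cos(ph-np.pi/2)/.096)
E
```

```text
[0.08987941 0.05203073 0.168     ] [0.10414885 0.06597041 0.24046097] 0.040777406871163956 gap 0.011253327710812978 dphi 0.11072108522921334
```

Request:
drive_tool --increments '[0,0,0.03,-0.05,0,0,0,0,0,0.05,-0.1,0,0,0,0,0,0.08,-0.15,0,0,0,0,0,0.1,-0.2,0,0,0,0,0,0.13,-0.25,0,0,0]'

```text
time: 9.05
position: [0.4951, 0.255, 0.2585]
eef_rot: [0.11, -0.111, 0.698, -0.698]
ft_force: [-5.5, 0.3, -0.7]
finger_gap: 0.0124
```

```bash
python3 - <<'E'
from h import *
phi()
E
```

```text
t 9.05 p [0.4951 0.255  0.2585] z [ 0.309 -0.951 -0.   ] y [-0.003 -0.    -1.   ] F [-5.52  0.32 -0.74] gap 0.0124 j [-0.07  0.27 -0.58  1.74  0.15  1.19 -1.95]
local [-1.000e-04  1.012e-01  2.585e-01] r 0.204 phi 1.938 Fx -5.15 Ftan(+open dir) 2.12 Frad 0.33
```

Request:
drive_tool --increments '[0,0,0.01,-0.03,0,0,0,0,0,0.03,-0.06,0,0,0,0,0,0.05,-0.09,0,0,0,0,0,0.06,-0.12,0,0,0,0,0,0.08,-0.15,0,0,0]'

```text
time: 9.47
position: [0.4939, 0.2585, 0.2565]
eef_rot: [-0.11, 0.111, -0.698, 0.698]
ft_force: [-6.1, -0.1, -0.9]
finger_gap: 0.0123
```

```bash
python3 - <<'E'
from h import *
phi()
E
```

```text
t 9.47 p [0.4939 0.2585 0.2565] z [ 0.309 -0.951 -0.   ] y [-0.003 -0.    -1.   ] F [-6.09 -0.06 -0.89] gap 0.0123 j [-0.07  0.27 -0.58  1.74  0.16  1.18 -1.96]
local [-1.000e-04  1.048e-01  2.565e-01] r 0.204 phi 1.9585 Fx -5.81 Ftan(+open dir) 2.02 Frad 0.15
```

Request:
drive_tool --increments '[0,0,0.01,-0.02,0,0,0,0,0,0.02,-0.04,0,0,0,0,0,0.03,-0.06,0,0,0,0,0,0.04,-0.08,0,0,0]'

```text
time: 9.8
position: [0.4934, 0.2603, 0.2554]
eef_rot: [-0.11, 0.111, -0.698, 0.698]
ft_force: [-5.7, -0.0, -1.3]
finger_gap: 0.0122
```

```bash
python3 - <<'E'
from h import *
phi()
d=bot.capture("wrist"); im=d["pixels"]; crop(im,140,20,400,190,3,"pics/w7c.png")
phi()
E
```

```text
t 9.8 p [0.4934 0.2603 0.2554] z [ 0.309 -0.951 -0.   ] y [-0.003 -0.001 -1.   ] F [-5.65 -0.03 -1.31] gap 0.0122 j [-0.08  0.27 -0.58  1.74  0.16  1.18 -1.96]
local [-1.000e-04  1.067e-01  2.554e-01] r 0.204 phi 1.9692 Fx -5.38 Ftan(+open dir) 2.14 Frad -0.25
t 9.85 p [0.4933 0.2604 0.2553] z [ 0.309 -0.951 -0.   ] y [-0.003 -0.001 -1.   ] F [-4.68  0.41 -2.19] gap 0.0123 j [-0.08  0.27 -0.58  1.74  0.16  1.18 -1.96]
local [-1.000e-04  1.068e-01  2.553e-01] r 0.204 phi 1.9698 Fx -4.32 Ftan(+open dir) 2.7 Frad -0.95
```

View pics/w7c.png

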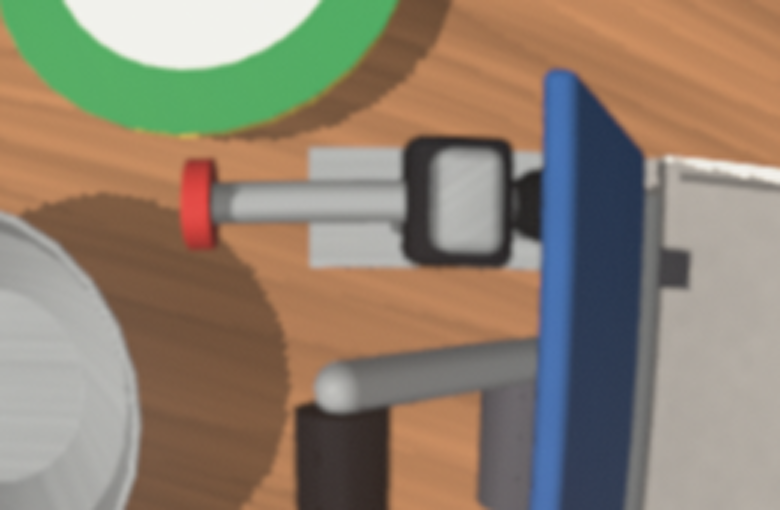

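Request:
drive_tool --increments '[0,0,0.01,-0.02,0,0,0,0,0,0.02,-0.04,0,0,0,0,0,0.03,-0.06,0,0,0,0,0,0.04,-0.07,0,0,0]'

```text
time: 10.18
position: [0.4928, 0.2619, 0.2543]
eef_rot: [-0.11, 0.112, -0.698, 0.698]
ft_force: [-5.7, -0.7, -1.0]
finger_gap: 0.0126
```

```bash
python3 - <<'E'
from h import *
phi()
E
```

```text
t 10.18 p [0.4928 0.2619 0.2543] z [ 0.309 -0.951 -0.   ] y [-0.003 -0.001 -1.   ] F [-5.74 -0.7  -1.04] gap 0.0126 j [-0.08  0.27 -0.58  1.74  0.16  1.18 -1.97]
local [-2.000e-04  1.085e-01  2.543e-01] r 0.204 phi 1.9793 Fx -5.68 Ftan(+open dir) 1.49 Frad -0.32
```

Request:
drive_tool --increments '[0,0,0.01,-0.02,0,0,0,0,0,0.02,-0.04,0,0,0,0,0,0.03,-0.06,0,0,0,0,0,0.04,-0.07,0,0,0]'

```text
time: 10.52
position: [0.4923, 0.2635, 0.2533]
eef_rot: [-0.109, 0.111, -0.698, 0.699]
ft_force: [-4.1, -0.4, -1.1]
finger_gap: 0.0121
```

```bash
python3 - <<'E'
from h import *
phi()
E
```

```text
t 10.52 p [0.4923 0.2635 0.2533] z [ 0.309 -0.951 -0.   ] y [-0.003 -0.001 -1.   ] F [-4.15 -0.38 -1.05] gap 0.0121 j [-0.08  0.27 -0.58  1.74  0.16  1.18 -1.97]
local [-1.000e-04  1.101e-01  2.533e-01] r 0.204 phi 1.9888 Fx -4.06 Ftan(+open dir) 1.33 Frad -0.41
```

Request:
drive_tool --increments '[0,0,0.01,-0.02,0,0,0,0,0,0.02,-0.04,0,0,0,0,0,0.03,-0.05,0,0,0,0,0,0.03,-0.05,0,0,0]'

```text
time: 10.85
position: [0.4919, 0.2646, 0.2526]
eef_rot: [-0.11, 0.111, -0.698, 0.699]
ft_force: [-5.4, 0.6, -1.8]
finger_gap: 0.0123
```

```bash
python3 - <<'E'
from h import *
phi()
E
```

```text
t 10.85 p [0.4919 0.2646 0.2526] z [ 0.309 -0.951  0.   ] y [-0.003 -0.001 -1.   ] F [-5.43  0.61 -1.77] gap 0.0123 j [-0.09  0.27 -0.58  1.74  0.16  1.18 -1.97]
local [-1.000e-04  1.113e-01  2.526e-01] r 0.204 phi 1.9956 Fx -4.98 Ftan(+open dir) 2.85 Frad -0.29
```

Request:
drive_tool --increments '[0,0,0.01,-0.02,0,0,0,0,0,0.02,-0.04,0,0,0,0,0,0.03,-0.05,0,0,0,0,0,0.03,-0.05,0,0,0]'

```text
time: 11.18
position: [0.4918, 0.2651, 0.2522]
eef_rot: [-0.109, 0.111, -0.698, 0.699]
ft_force: [-6.4, -2.7, 0.6]
finger_gap: 0.0124
```

```bash
python3 - <<'E'
from h import *
phi()
E
```

```text
t 11.18 p [0.4918 0.2651 0.2522] z [ 0.308 -0.951  0.001] y [-0.002 -0.002 -1.   ] F [-6.39 -2.68  0.56] gap 0.0124 j [-0.09  0.28 -0.58  1.74  0.16  1.18 -1.98]
local [-1.000e-04  1.118e-01  2.522e-01] r 0.204 phi 1.9983 Fx -6.9 Ftan(+open dir) -0.79 Frad 0.16
```

Request:
drive_tool --increments '[0,0,0,0,0,0,0,0,0,0,0,0,0,0]'

```text
time: 11.35
position: [0.4918, 0.2651, 0.2523]
eef_rot: [-0.109, 0.111, -0.698, 0.699]
ft_force: [-5.7, -2.3, 1.9]
finger_gap: 0.0125
```

```bash
python3 - <<'E'
from h import *
phi()
E
```

```text
t 11.35 p [0.4918 0.2651 0.2523] z [ 0.308 -0.951  0.001] y [-0.002 -0.002 -1.   ] F [-5.73 -2.31  1.87] gap 0.0125 j [-0.09  0.28 -0.58  1.74  0.16  1.18 -1.98]
local [-1.000e-04  1.118e-01  2.523e-01] r 0.204 phi 1.9983 Fx -6.16 Ftan(+open dir) -1.36 Frad 1.35
```

Request:
drive_tool --increments '[0,0,0.01,-0.01,0,0,0,0,0,0.01,-0.02,0,0,0]'

```text
time: 11.52
position: [0.4917, 0.2652, 0.2521]
eef_rot: [-0.109, 0.111, -0.698, 0.699]
ft_force: [-6.2, -3.5, 2.1]
finger_gap: 0.0123
```

```bash
python3 - <<'E'
from h import *
phi()
E
```

```text
t 11.52 p [0.4917 0.2652 0.2521] z [ 0.308 -0.951  0.002] y [-0.002 -0.003 -1.   ] F [-6.18 -3.52  2.1 ] gap 0.0123 j [-0.09  0.28 -0.58  1.74  0.16  1.18 -1.98]
local [-1.000e-04  1.119e-01  2.521e-01] r 0.204 phi 1.9992 Fx -6.97 Ftan(+open dir) -2.34 Frad 1.0
```

Request:
drive_tool --increments '[0.4,0,0,0,0,0,0,0.4,0,0,0,0,0,0,0.4,0,0,0,0,0,0,0.4,0,0,0,0,0,0]'

```text
time: 11.85
position: [0.4935, 0.2665, 0.2527]
eef_rot: [0.111, -0.109, 0.699, -0.698]
ft_force: [0.3, 0.5, -0.2]
finger_gap: 0.0341
```

```bash
python3 - <<'E'
from h import *
phi()
d=bot.capture("wrist"); im=d["pixels"]; cv2.imwrite("pics/w8.png",im[:,:,::-1])
d=bot.capture("side"); im=d["pixels"]; crop(im,170,140,310,300,5,"pics/s8.png")
E
```

```text
t 11.85 p [0.4935 0.2665 0.2527] z [ 0.308 -0.951 -0.   ] y [ 0.002  0.001 -1.   ] F [ 0.33  0.48 -0.16] gap 0.0341 j [-0.09  0.28 -0.58  1.74  0.16  1.17 -1.98]
local [0.002  0.1126 0.2527] r 0.2048 phi 2.0006 Fx 0.46 Ftan(+open dir) 0.39 Frad 0.06
```

View pics/w8.png

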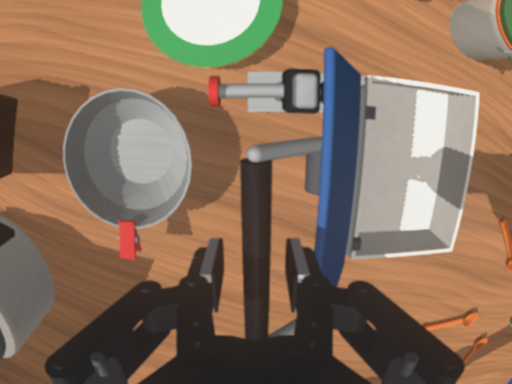

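View pics/s8.png

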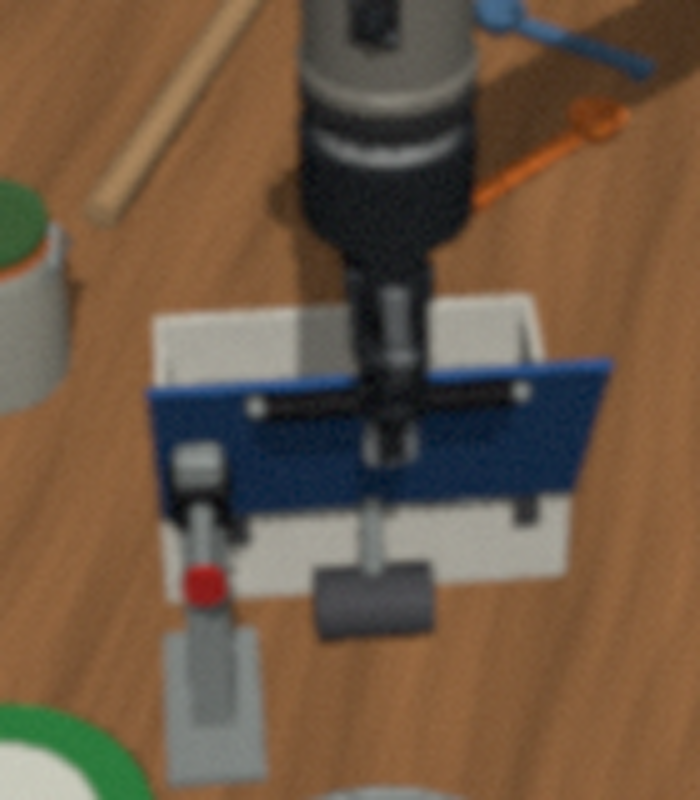

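Request:
drive_tool --increments '[0.4,0,-1,0,0,0,0,0.4,0,-2,0,0,0,0,0.4,0,-3,0.2,0,0,0,0.4,0,-3.6,1,0,0,0,0.6,0,-3.8,2.4,0,0,0]'

```text
time: 12.37
position: [0.5108, 0.2143, 0.351]
eef_rot: [0.116, -0.111, 0.699, -0.696]
ft_force: [1.1, 0.4, -0.6]
finger_gap: 0.0449
```

```bash
python3 - <<'E'
from h import *
phi(); print(plan([.526,-.398,.15],-1.916))
E
```

```text
t 12.37 p [0.5108 0.2143 0.351 ] z [ 0.317 -0.949 -0.003] y [ 0.006  0.005 -1.   ] F [ 1.12  0.37 -0.63] gap 0.0449 j [ 0.01  0.19 -0.56  1.61  0.1   1.36 -1.82]
local [0.0022 0.0576 0.351 ] r 0.2766 phi 1.6335 Fx 1.18 Ftan(+open dir) 0.14 Frad -0.61
(array([ 7.23,  7.92, 23.45]), array([ 0.06,  7.65, -0.06]))
```

Request:
drive_tool --increments '[0.6,0.4,0,1.4,0,0,0,0.6,0.8,0,2.8,0,0.8,0,0.6,1.2,0.3,4.2,0,1.6,0,0.6,1.6,0.6,5.6,0,2.4,0,0.6,2,1,7,0,2.6,0]'

```text
time: 12.78
position: [0.5179, 0.0257, 0.3229]
eef_rot: [-0.031, 0.029, -0.706, 0.707]
ft_force: [-0.0, -0.2, 1.0]
finger_gap: 0.0516
```

```bash
python3 - <<'E'
from h import *
st(); print(plan([.526,-.398,.15],-1.916))
E
```

```text
t 12.78 p [0.5179 0.0257 0.3229] z [ 0.084 -0.996  0.001] y [ 0.003 -0.    -1.   ] F [-0.   -0.18  1.02] gap 0.0516 j [ 0.24  0.13 -0.41  1.74  0.05  1.29 -1.67]
(array([ 1.12,  6.92, 16.91]), array([-0.  ,  4.92, -0.03]))
```

Request:
drive_tool --increments '[0.6,0,0.3,1.4,0,0.8,0,0.6,0.1,0.6,2.8,0,1.6,0,0.6,0.2,1,4.2,0,2.4,0,0.6,0.3,1.4,5.6,0,3.2,0,0.6,0.4,1.8,7,0,3.8,0]'

```text
time: 13.2
position: [0.5227, -0.1496, 0.2772]
eef_rot: [0.087, -0.088, -0.701, 0.702]
ft_force: [0.8, -0.7, 0.3]
finger_gap: 0.0508
```

```bash
python3 - <<'E'
from h import *
st(); print(plan([.526,-.398,.15],-1.916))
E
```

```text
t 13.2 p [ 0.5227 -0.1496  0.2772] z [-0.245 -0.969  0.   ] y [ 0.001 -0.001 -1.   ] F [ 0.77 -0.73  0.27] gap 0.0508 j [ 0.41  0.19 -0.25  1.75  0.05  1.2  -1.67]
(array([-2.56,  5.1 ,  9.6 ]), array([-0.  ,  1.11, -0.02]))
```

Request:
drive_tool --increments '[0.6,-0.4,0.5,1.4,0,0.3,0,0.6,-0.8,1,2.8,0,0.6,0,0.6,-1.2,1.6,4.2,0,0.9,0,0.6,-1.6,2.2,5.6,0,0.9,0,0.6,-2,2.8,6.8,0,0.9,0]'

```text
time: 13.62
position: [0.5295, -0.328, 0.2068]
eef_rot: [0.114, -0.115, -0.697, 0.698]
ft_force: [0.4, -0.5, -1.0]
finger_gap: 0.0509
```

Request:
drive_tool --increments '[0.6,0,0.4,0.4,0,0,0,0.6,0,0.4,0.4,0,0,0,0.6,0,0.4,0.4,0,0,0]'

```text
time: 13.87
position: [0.5266, -0.3336, 0.1967]
eef_rot: [-0.114, 0.114, 0.698, -0.697]
ft_force: [-0.2, 0.7, 0.8]
finger_gap: 0.0509
```

```bash
python3 - <<'E'
from h import *
s=st(); print(plan([.526,-.398,.15],-1.916))
d=bot.capture("wrist"); im=d["pixels"]; cv2.imwrite("pics/w9.png",im[:,:,::-1])
print(bot.spot_point("wrist","spoon"),bot.find_in("wrist","spoon"))
E
```

```text
t 13.87 p [ 0.5266 -0.3336  0.1967] z [-0.318 -0.948 -0.001] y [-0.001  0.002 -1.   ] F [-0.23  0.72  0.78] gap 0.0509 j [ 0.6   0.4  -0.14  1.66  0.06  1.09 -1.45]
(array([-0.8 ,  1.87,  2.45]), array([0.01, 0.24, 0.02]))
[{'xy': [311.8, 149.9], 'p': 0.9}, {'xy': [418.5, 250.7], 'p': 0.89}, {'xy': [209.7, 216.1], 'p': 0.84}, {'xy': [350.0, 340.0], 'p': 0.82}, {'xy': [237.0, 327.1], 'p': 0.77}] [{'rect': [220.5, 306.2, 272.3, 337.5], 'p': 0.95}, {'rect': [389.0, 206.9, 468.9, 286.4], 'p': 0.9}, {'rect': [134.0, 193.4, 253.0, 241.9], 'p': 0.87}, {'rect': [295.9, 95.0, 332.1, 226.0], 'p': 0.84}, {'rect': [342.9, 330.4, 363.9, 373.4], 'p': 0.79}]
```

View pics/w9.png

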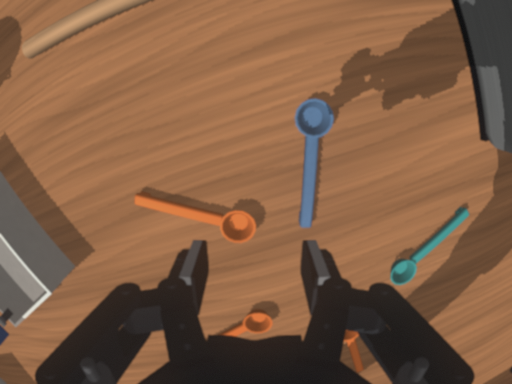

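```bash
python3 - <<'E'
from h import *
s=bot.read_state()
B=wonz((314,118),.014,s);T=wonz((306,226),.010,s)
d=(B-T)[:2];L=np.hypot(*d);u=d/L;print(L,B,T,"org",B[:2]-.038*u,T[:2]+.088*u,"ang",np.arctan2(u[1],u[0]),wonz((311.8,150),.012,s))
E
```

```text
0.12580311553478757 [ 0.56645675 -0.40881706  0.014     ] [ 0.44753713 -0.36777381  0.01      ] org [ 0.53053597 -0.39641956] [ 0.53072209 -0.3964838 ] ang -0.3323336288222566 [ 0.53358442 -0.39727264  0.012     ]
```

```bash
python3 - <<'E'
from h import *
print(plan([.528,-.397,.08],-1.911))
E
```

```text
(array([-0.79,  4.74,  2.48]), array([ 0.01,  0.23, -0.02]))
```

Request:
drive_tool --increments '[0.6,-0.3,0.8,0.8,0,0.2,0,0.6,-0.6,1.8,1.6,0,0.2,0,0.6,-0.8,2.8,2.4,0,0.2,0,0.6,-0.8,3.8,2.5,0,0.2,0,0.6,-0.8,4.6,2.5,0,0.2,0]'

```text
time: 14.43
position: [0.5258, -0.4005, 0.0817]
eef_rot: [0.12, -0.12, -0.697, 0.697]
ft_force: [-1.0, 0.7, 0.3]
finger_gap: 0.0516
```

Request:
drive_tool --increments '[0.6,0,0,0,0,0,0,0.6,0,0,0,0,0,0]'

```text
time: 14.6
position: [0.5266, -0.398, 0.0825]
eef_rot: [-0.119, 0.119, 0.697, -0.697]
ft_force: [-0.1, -0.0, 0.2]
finger_gap: 0.0513
```

```bash
python3 - <<'E'
from h import *
s=st()
d=bot.capture("wrist"); im=d["pixels"]; cv2.imwrite("pics/w10.png",im[:,:,::-1])
print(plan([.528,-.397,.022],-1.911,s))
E
```

```text
t 14.6 p [ 0.5266 -0.398   0.0825] z [-0.332 -0.943 -0.001] y [-0.     0.001 -1.   ] F [-0.07 -0.03  0.16] gap 0.0513 j [ 0.67  0.57 -0.11  1.66  0.08  0.91 -1.39]
(array([-0.04,  2.42, -0.05]), array([0.01, 0.02, 0.01]))
```

View pics/w10.png

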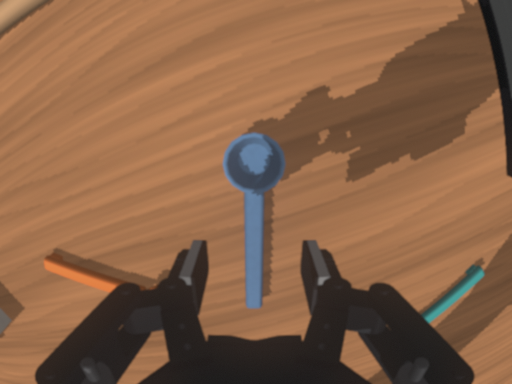

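```bash
python3 - <<'E'
from h import *
s=bot.read_state()
B=wonz((254,162),.014,s);T=wonz((254,308),.010,s)
d=(B-T)[:2];L=np.hypot(*d);u=d/L;print(L,B,T,"org",B[:2]-.038*u,T[:2]+.088*u,"ang",np.arctan2(u[1],u[0]))
print(plan([*(B[:2]-.038*u),.022],np.arctan2(u[1],u[0])-np.pi/2,s))
E
```

```text
0.12941187951225494 [ 0.56537893 -0.41028202  0.014     ] [ 0.44333577 -0.36723668  0.01      ] org [ 0.52954265 -0.39764236] [ 0.52632504 -0.39650749] ang -0.33908337353390033
(array([-0.05,  2.48, -0.07]), array([ 0.  ,  0.01, -0.03]))
```

Request:
drive_tool --increments '[0.6,-0.05,0.8,-0.04,0,0,0,0.6,-0.05,1.5,-0.04,0,0,0,0.6,-0.05,2,-0.04,0,0,0,0.6,-0.05,2.3,-0.04,0,0,0,0.6,-0.05,2.3,-0.04,0,0,0]'

```text
time: 15.07
position: [0.5273, -0.3986, 0.0244]
eef_rot: [-0.12, 0.119, 0.697, -0.697]
ft_force: [-0.1, -0.2, 0.3]
finger_gap: 0.051
```

Request:
drive_tool --increments '[0.6,0,0,0,0,0,0]'

```text
time: 15.15
position: [0.528, -0.3995, 0.0256]
eef_rot: [0.119, -0.12, -0.697, 0.697]
ft_force: [0.1, -0.4, 0.5]
finger_gap: 0.0513
```

Request:
drive_tool --increments '[0.6,0,0.13,0,0,0,0,0.1,0,0.13,0,0,0,0,0.1,0,0.13,0,0,0,0,0.1,0,0.13,0,0,0,0,0.1,0,0.13,0,0,0,0]' --newtons 30

```text
time: 15.57
position: [0.5278, -0.3997, 0.0222]
eef_rot: [0.12, -0.12, -0.697, 0.697]
ft_force: [-0.6, 0.5, 3.0]
finger_gap: 0.0129
```

Request:
drive_tool --increments '[0,0,0,0,0,0,0,0,0,0,0,0,0,0,0,0,0,0,0,0,0]'

```text
time: 15.82
position: [0.5278, -0.3997, 0.0222]
eef_rot: [0.12, -0.12, -0.697, 0.697]
ft_force: [-0.0, -0.4, 3.5]
finger_gap: 0.0129
```

```bash
python3 - <<'E'
from h import *
st()
E
```

```text
t 15.82 p [ 0.5278 -0.3997  0.0222] z [-0.334 -0.942  0.   ] y [ 0.001 -0.001 -1.   ] F [-0.03 -0.42  3.53] gap 0.0129 j [ 0.66  0.65 -0.11  1.68  0.09  0.81 -1.4 ]
```

Request:
drive_tool --increments '[0,0,-0.2,0,0,0,0,0,0,-0.8,0,0,0,0,0,0,-1.6,0,0,0,0,0,0,-2.6,0,0,0,0,0,0,-3.6,0,0,0,0]'

```text
time: 16.23
position: [0.5265, -0.3987, 0.1115]
eef_rot: [-0.121, 0.119, 0.697, -0.697]
ft_force: [-0.6, 0.0, -0.8]
finger_gap: 0.0131
```

```bash
python3 - <<'E'
from h import *
s=st()
d=bot.capture("wrist"); im=d["pixels"]; cv2.imwrite("pics/w11.png",im[:,:,::-1])
E
```

```text
t 16.23 p [ 0.5265 -0.3987  0.1115] z [-0.334 -0.943 -0.001] y [-0.002  0.001 -1.   ] F [-0.59  0.04 -0.78] gap 0.0131 j [ 0.67  0.54 -0.12  1.64  0.07  0.97 -1.38]
```

View pics/w11.png

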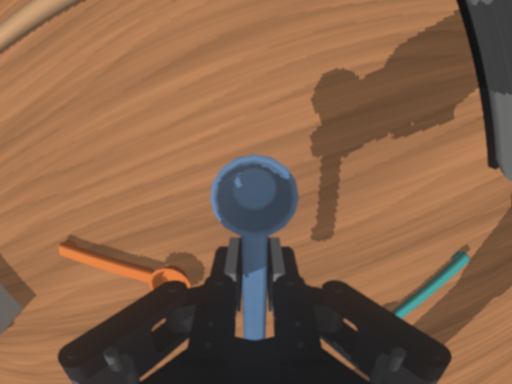

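```bash
python3 - <<'E'
from h import *
s={"position":[0.4935,0.2665,0.2527],"eef_rot":[0.111,-0.109,0.699,-0.698]}
for uv in((362,76),(478,93),(452,250)): print("rim",tolocal(wonz(uv,.070,s)))
for l in((.016,-.083,.15),(.016,-.083,.027)):print(loc(l))
print(plan(loc((.016,-.083,.20)),YAW-np.pi/2))
E
```

```text
rim [0.110269   0.00049473 0.07      ]
rim [ 0.1110639  -0.16473826  0.07      ]
rim [-0.10692257 -0.16765129  0.07      ]
[0.56723133 0.08478782 0.15      ]
[0.56723133 0.08478782 0.027     ]
(array([  5.06,  -3.37, -18.81]), array([-0.05, -7.5 , -0.07]))
```

```bash
python3 - <<'E'
from h import *
print("jar",onz("top",(233,110),.117),tolocal(onz("top",(233,110),.117)))
E
```

```text
jar [0.78887428 0.02127867 0.117     ] [ 0.20722875 -0.21180442  0.117     ]
```

Request:
drive_tool --increments '[0,0.3,-0.8,-1,0,-0.8,0,0,0.7,-1.6,-2.2,0,-1.6,0,0,1.1,-2.4,-3.5,0,-2.4,0,0,1.5,-3.2,-4.8,0,-3.2,0,0,1.9,-3.5,-6.2,0,-4,0]'

```text
time: 16.7
position: [0.5352, -0.237, 0.2018]
eef_rot: [-0.005, 0.002, -0.706, 0.708]
ft_force: [0.4, 0.2, -1.3]
finger_gap: 0.0129
```

```bash
python3 - <<'E'
from h import *
st(); print(plan(loc((.016,-.083,.20)),YAW-np.pi/2))
E
```

```text
t 16.7 p [ 0.5352 -0.237   0.2018] z [ 0.01  -1.     0.002] y [ 0.004 -0.002 -1.   ] F [ 0.4   0.17 -1.33] gap 0.0129 j [ 0.54  0.33 -0.25  1.75  0.09  1.07 -1.3 ]
(array([ -1.41,   0.05, -12.86]), array([-0.03, -3.48, -0.04]))
```

Request:
drive_tool --increments '[0,-0.2,0,-1.3,0,-0.7,0,0,-0.4,0,-2.6,0,-1.4,0,0,-0.6,0,-3.9,0,-2.1,0,0,-0.8,0,-5.2,0,-2.8,0,0,-1,0,-6.5,0,-3.3,0]'

```text
time: 17.12
position: [0.5576, -0.0732, 0.1988]
eef_rot: [-0.105, 0.105, -0.699, 0.699]
ft_force: [0.3, -0.3, -1.1]
finger_gap: 0.013
```

Request:
drive_tool --increments '[0,0.2,0,-1.2,0,0,0,0,0.4,0,-2.4,0,0,0,0,0.6,0,-3.4,0,0,0,0,0.8,0,-4,0,0,0,0,0.8,0,-4,0,0,0]'

```text
time: 17.53
position: [0.5076, 0.0186, 0.1988]
eef_rot: [0.106, -0.107, 0.699, -0.699]
ft_force: [-0.4, 0.2, -0.9]
finger_gap: 0.0131
```

```bash
python3 - <<'E'
from h import *
st(); print(plan(loc((.016,-.083,.20)),YAW-np.pi/2))
E
```

```text
t 17.53 p [0.5076 0.0186 0.1988] z [ 0.297 -0.955 -0.001] y [-0.002  0.001 -1.   ] F [-0.4   0.24 -0.92] gap 0.0131 j [ 0.26  0.21 -0.43  1.92  0.1   1.03 -1.49]
(array([-3.06, -0.05, -1.82]), array([ 0.01, -0.14,  0.02]))
```

Request:
drive_tool --increments '[0,-1,0,-0.6,0,0,0,0,-2,0,-1.2,0,-0.1,0,0,-3,0.4,-1.8,0,-0.14,0,0,-3.05,1.4,-1.8,0,-0.14,0,0,-3.05,2.2,-1.8,0,-0.14,0]'

```text
time: 17.95
position: [0.5716, 0.0808, 0.1433]
eef_rot: [0.11, -0.108, 0.699, -0.699]
ft_force: [-0.0, -1.4, -0.4]
finger_gap: 0.0134
```

Request:
drive_tool --increments '[0,0,0,0,0,0,0,0,0,0,0,0,0,0]'

```text
time: 18.12
position: [0.5691, 0.0786, 0.1429]
eef_rot: [-0.107, 0.109, -0.699, 0.699]
ft_force: [-0.1, -0.5, -1.3]
finger_gap: 0.0132
```

```bash
python3 - <<'E'
from h import *
s=st(); print(plan(loc((.016,-.083,.03)),YAW-np.pi/2))
for c in("wrist","side"):
    d=bot.capture(c); im=d["pixels"]; cv2.imwrite(f"pics/{c}12.png",im[:,:,::-1])
    if c=="side": crop(im,170,120,310,280,5,"pics/s12.png")
E
```

```text
t 18.12 p [0.5691 0.0786 0.1429] z [ 0.302 -0.953  0.   ] y [-0.003 -0.001 -1.   ] F [-0.1  -0.52 -1.33] gap 0.0132 j [ 0.13  0.4  -0.44  1.82  0.2   0.97 -1.65]
(array([-0.02,  4.52, -0.26]), array([-0.  , -0.08,  0.03]))
```

View pics/wrist12.png

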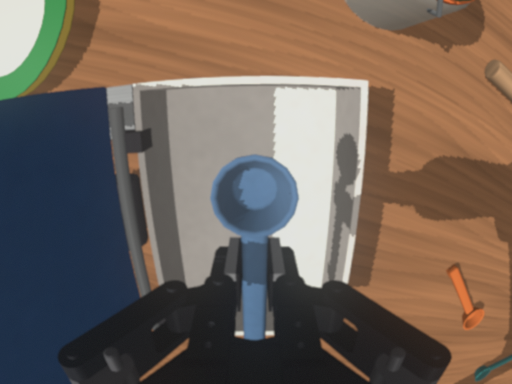

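View pics/s12.png

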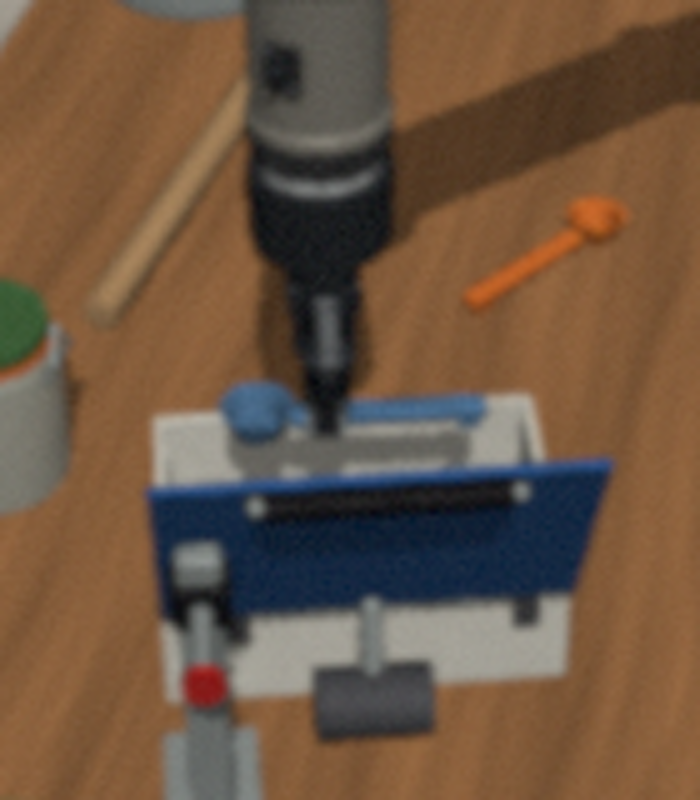

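Request:
drive_tool --increments '[0,0,0.6,-0.2,0,-0.08,0,0,0,1.4,-0.22,0,-0.08,0,0,0,2.4,-0.22,0,-0.08,0,0,0,3.3,-0.22,0,-0.08,0,0,0,3.8,-0.22,0,-0.08,0]'

```text
time: 18.63
position: [0.5679, 0.0847, 0.0484]
eef_rot: [-0.111, 0.111, -0.698, 0.699]
ft_force: [-0.5, -0.3, -0.3]
finger_gap: 0.0128
```

Request:
drive_tool --increments '[0,0,0.1,0,0,0,0,0,0,0.2,0,0,0,0,0,0,0.3,0,0,0,0]'

```text
time: 18.88
position: [0.5694, 0.0858, 0.043]
eef_rot: [-0.112, 0.11, -0.698, 0.698]
ft_force: [0.6, 0.0, -0.1]
finger_gap: 0.013
```

```bash
python3 - <<'E'
from h import *
s=st(); print(tolocal(s["position"]),plan(loc((.016,-.083,.027)),YAW-np.pi/2))
E
```

```text
t 18.88 p [0.5694 0.0858 0.043 ] z [ 0.31  -0.951  0.001] y [ 0.003  0.    -1.   ] F [ 0.6   0.04 -0.15] gap 0.013 j [ 0.09  0.53 -0.4   1.89  0.28  0.77 -1.72]
[ 0.01837764 -0.08273022  0.04300967] (array([0.1 , 0.64, 0.01]), array([-0.01,  0.02, -0.04]))
```

Now ease down: 10 mm, then small steps.

Request:
drive_tool --increments '[0,0,0.1,0,0,0,0,0,0,0.2,0,0,0,0,0,0,0.3,0,0,0,0,0,0,0.4,0,0,0,0,0,0,0.45,0,0,0,0]'

```text
time: 19.3
position: [0.5678, 0.0856, 0.0301]
eef_rot: [-0.111, 0.111, -0.698, 0.698]
ft_force: [-0.5, -0.7, -0.6]
finger_gap: 0.013
```

Request:
drive_tool --increments '[0,0,0.03,0,0,0,0,0,0,0.06,0,0,0,0,0,0,0.06,0,0,0,0]'

```text
time: 19.55
position: [0.5679, 0.0856, 0.0287]
eef_rot: [-0.111, 0.111, -0.698, 0.698]
ft_force: [0.6, -0.9, -0.5]
finger_gap: 0.0125
```

Request:
drive_tool --increments '[0,0,0.03,0,0,0,0,0,0,0.06,0,0,0,0,0,0,0.06,0,0,0,0]'

```text
time: 19.8
position: [0.5679, 0.0857, 0.0272]
eef_rot: [-0.111, 0.111, -0.698, 0.698]
ft_force: [-0.2, -0.4, -0.4]
finger_gap: 0.0131
```

Request:
drive_tool --increments '[0,0,0.02,0,0,0,0,0,0,0.03,0,0,0,0,0,0,0.03,0,0,0,0]'

```text
time: 20.05
position: [0.568, 0.0856, 0.0271]
eef_rot: [-0.111, 0.111, -0.698, 0.698]
ft_force: [-0.3, -1.2, 4.4]
finger_gap: 0.0134
```

```bash
python3 - <<'E'
from h import *
st()
d=bot.capture("wrist"); im=d["pixels"]; cv2.imwrite(f"pics/w13.png",im[:,:,::-1])
st()
E
```

```text
t 20.05 p [0.568  0.0856 0.0271] z [ 0.31  -0.951  0.   ] y [ 0. -0. -1.] F [-0.31 -1.22  4.42] gap 0.0134 j [ 0.08  0.55 -0.39  1.9   0.3   0.75 -1.73]
t 20.1 p [0.5679 0.0856 0.0271] z [ 0.31  -0.951  0.   ] y [ 0. -0. -1.] F [-1.95 -0.53  4.93] gap 0.0127 j [ 0.08  0.55 -0.39  1.9   0.3   0.75 -1.73]
```

View pics/w13.png

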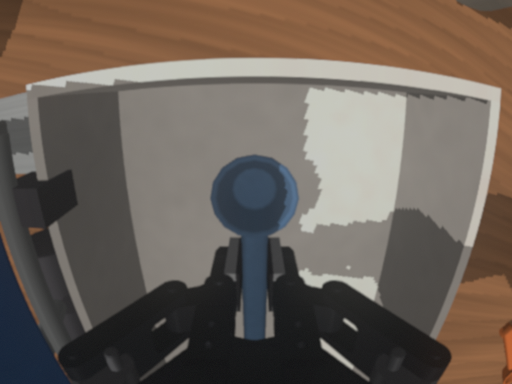

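Request:
drive_tool --increments '[0.35,0,0,0,0,0,0,0.35,0,0,0,0,0,0,0.35,0,0,0,0,0,0,0.35,0,0,0,0,0,0]'

```text
time: 20.43
position: [0.5679, 0.0856, 0.0264]
eef_rot: [-0.111, 0.111, -0.698, 0.698]
ft_force: [-0.0, -0.4, -0.7]
finger_gap: 0.0299
```

Request:
drive_tool --increments '[0.35,0,-0.3,0,0,0,0,0.35,0,-0.8,0,0,0,0,0.35,0,-1.6,0,0,0,0,0.35,0,-2.6,0,0,0,0,0.35,0,-3.8,0,0,0,0]'

```text
time: 20.85
position: [0.5671, 0.0856, 0.1226]
eef_rot: [0.111, -0.112, 0.698, -0.698]
ft_force: [0.4, 0.3, 1.2]
finger_gap: 0.0298
```

Request:
drive_tool --increments '[0.35,0,-1,0,0,0,0,0.35,0,-2,0.4,0,0,0,0.35,0,-3,1.2,0,0,0,0.35,0,-3.6,2.6,0,0,0,0.35,0,-3.6,4,0,0,0]'

```text
time: 21.27
position: [0.6018, -0.0085, 0.2178]
eef_rot: [-0.116, 0.109, -0.698, 0.699]
ft_force: [1.1, -0.1, -0.7]
finger_gap: 0.0299
```

Request:
drive_tool --increments '[0.35,0,0,1.4,0,0,0,0.35,0,0,2.8,0,0,0,0.35,0,0,4.2,0,0,0,0.35,0,0,5.2,0,0,0,0.35,0,0,5.2,0,0,0]'

```text
time: 21.68
position: [0.6398, -0.1418, 0.2125]
eef_rot: [-0.108, 0.107, -0.697, 0.701]
ft_force: [0.0, -1.5, -0.1]
finger_gap: 0.0296
```

```bash
python3 - <<'E'
from h import *
st()
for c in("wrist","side","top"):
    d=bot.capture(c); im=d["pixels"]; cv2.imwrite(f"pics/{c}14.png",im[:,:,::-1])
    if c=="side": crop(im,170,120,310,280,5,"pics/s14.png")
E
```

```text
t 21.68 p [ 0.6398 -0.1418  0.2125] z [ 0.301 -0.954  0.005] y [ 0.002 -0.005 -1.   ] F [ 0.02 -1.48 -0.13] gap 0.0296 j [ 0.41  0.45 -0.36  1.56  0.17  1.16 -1.25]
```

View pics/wrist14.png

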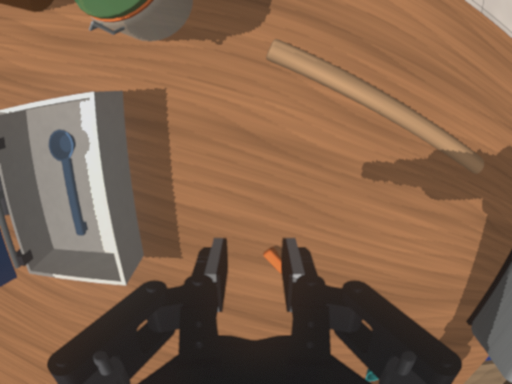

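View pics/s14.png

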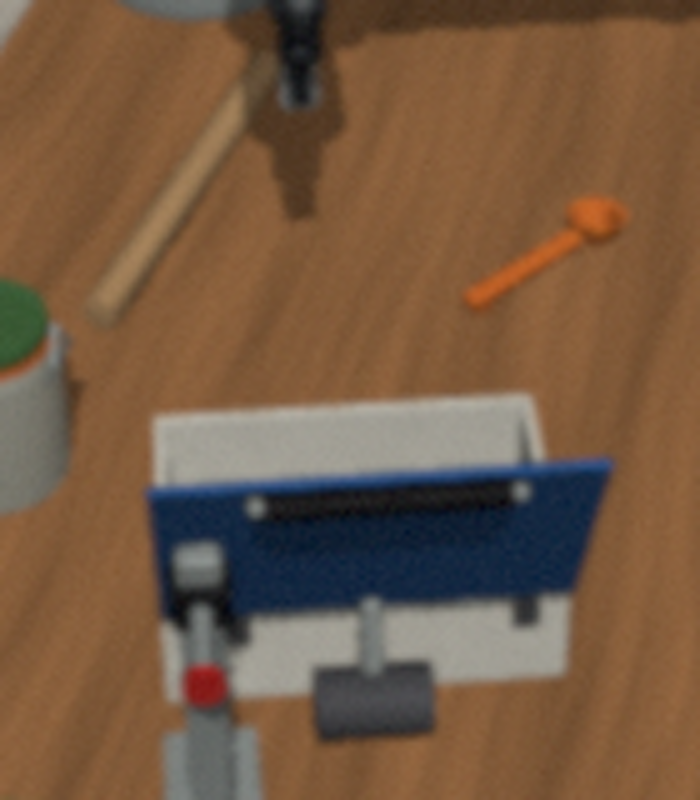

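View pics/top14.png

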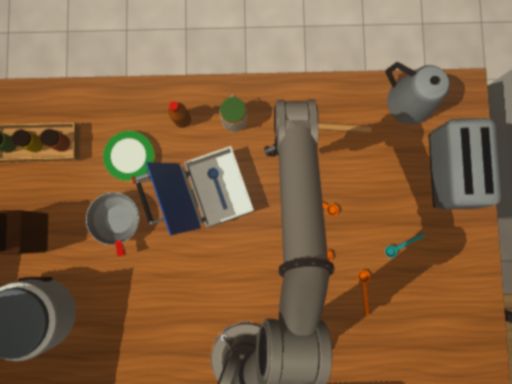

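The spoon lies flat in the box, bowl facing up (wrist picture, about (68,180)). The lid stands open on its buffer, and the other things are where they were. The robot is clear of everything, so I'll settle briefly and hand in.

Request:
drive_tool --increments '[0.35,0,0,0,0,0,0,0.35,0,0,0,0,0,0,0.35,0,0,0,0,0,0]'

```text
time: 22.08
position: [0.6392, -0.1313, 0.212]
eef_rot: [0.112, -0.112, 0.698, -0.698]
ft_force: [0.2, -0.5, 0.1]
finger_gap: 0.0297
```

```bash
python3 - <<'E'
from h import *
st(); print(bot.hand_in())
E
```

```text
t 22.08 p [ 0.6392 -0.1313  0.212 ] z [ 0.313 -0.95  -0.   ] y [ 0.  0. -1.] F [ 0.16 -0.48  0.13] gap 0.0297 j [ 0.4   0.45 -0.36  1.57  0.17  1.16 -1.25]
the job is handed in; nothing more can be done
None
```

The lid is open and resting on its buffer, and the blue spoon is lying flat in the box. I handed the job in at 22.1 s of the 72 s allowed; no verdict is reported.

- **Lid:** I pinched the grip and swung the lid along its arc, slowing to about 1.5 mm a step near the end. Contact came at about 2.00 rad, where the pull on the tool turned from about +2 N to −2.3 N. That puts an estimated 9–10 N on the buffer, against the 25 N limit. I released the grip there, and the later pictures show the lid still open on the buffer.
- **Spoon:** I grasped it across the handle at its origin, carried it level and set it on the box floor. It touched down at 4–5 N, at the height I expected (TCP 27 mm). The last pictures show it flat, bowl facing up and clear of the walls.
- **Final state:** The last pictures show the other things where they were, and the robot was touching nothing, with wrist force near zero.
- **Disagreements:** The cameras differed by 3–4 mm on the grip and spoon positions, which was within the margins. One move towards the box was planned along the wrong tool axes; it stayed in free space at 0.2 m height and I corrected it on the next move.

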